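Feel out the hidden release of the locked spice chest, open it and put the shakers away

ROBOT

A 6-joint arm with a two-finger parallel gripper is mounted at the origin on a cart in front of the work surface, level with it; the furniture and walls round the work are solid. World frame = base frame: x ahead of the robot, y to its left, z up, the work surface at z = 0. Lengths are in mm, angles in rad, forces in N, time in s.
With the tool pointing down it reaches from about 350 to 1000 mm from the base axis. Payload 7.1 kg.
Tool frame: the origin (TCP) lies on the centre line of the jaws, within the pads' length; the fingertips stand 19 mm ahead of it and the grasp point (between the pads) is the TCP; z points along the fingers, y is the line along which they close (so a half turn about z gives the same grasp; the last joint's range is limited). The gripper opens to 85 mm and grips with 20 to 120 N. Pads are 22 mm wide; open, the fingers measure 114 mm over their backs; the gripper's body (76 mm by 85 mm) begins 54 mm behind the grasp point. The pads swing forward as they close: fully open they stand 13 mm farther back than shut.
Start: joints at [1.123, 0.423, 1.63, -0, 1.089, -0.019], TCP at [259.83, 568.413, 250.319] pointing down, gripper open.
Joint ranges: [-3, 3], [-0.9, 2.11], [0.09, 2.58], [-1.31, 4.45], [0.11, 2.69], [-2.54, 2.54]. Speed limits (rad/s): [2.39, 2.39, 3.01, 3.14, 3.14, 3.14].

INTERFACE

Orientations are given as a unit quaternion [w, x, y, z].
In Python, from bench import env, imaging, workorder gives the robot as it stands. The module is installed in compiled form; this text tells all that it offers.
- The arm moves only by the tool move_arm, never from a script. Its argument "rows" is a list of rows, each a list of 7 numbers: the shift along the tool's x, y, z in m, then the turn, a rotation vector about the tool's x, y, z in rad, then the closure, from 0 (fully open) to 1 (shut). In form: [[x, y, z, ax, ay, az, grip], ...]. A call has 1 to 5 rows; each row is the pose to reach, as a shift and turn from the pose commanded when the call began, along the tool's axes at that moment; what a row does not reach only later rows make up. A row lasts 1/12 s, in which the tool goes at most 41.7 mm and 7.16 degrees, less where a joint would pass 70% of its speed; a pose out of reach is approached as far as the arm can. A call with a gripper value outside its range is refused whole. The fingers move at their own pace and stop on an object; the grip force is fixed at half the most. Time passes only in rows, so rows that repeat a pose let the fingers close. It gives the time, the measured TCP pose, the force, the opening and the grip force at its end, in the units of the state.
- env.get_obs(): the state, without advancing time (a new reading comes with each control period).
- imaging.camera(name): name is "side" or "top" or "wrist"; returns a dict with "image" (480x640x3 uint8, red, green, blue), "fx", "fy", "cx", "cy" (pixels), "dist_coeffs" ([k1, k2, p1, p2, k3] as OpenCV has them; the pictures are not rectified), "R" (3x3) and "t" (3): a world point X has camera coordinates R X + t; the wrist camera has in their place "hand_eye" (4x4, takes a point from camera to tool coordinates, whose origin is the TCP and whose axes are the flange's). Camera axes: x right, y down, z forward; pixel columns grow to the right and rows downward; lengths in mm; the calibration is good to about 2 mm. A picture is of the moment at which its call begins: read the wrist's pose just before it. There is no depth.
- workorder.close_job(): hands the job in; it is judged then, once.
The state is a dict: "clock": time; "joint_positions": joint angles; "joint_vel": joint speeds; "joint_efforts": joint torques, N m; "position": TCP position; "tcp_rot": TCP orientation; "wrist_force": force on the tool from outside, world axes, zero at the start; "wrist_torque": the same for the moment, N m; "finger_gap": finger opening in mm; "gripper_force": force on a finger pad.
Only numpy, scipy, OpenCV 4.12 (cv2) and the standard library are available. Lean on these libraries where they do the work, as an engineer would, in place of code of your own. Each camera call takes 0.05 s, during which the arm holds its last target. There are 200 camera calls.

TASK

The wooden spice chest is locked. Take the key from its stand, feel along the bottom of the deep slot at the back of the chest for the hidden hole, and push the key into it until the release is fully down; then lift the lid right back onto its stop, put all the glass spice shakers that stand to its left into the chest and close the lid again. Hang the key back upright in its stand and leave the small tin, the timer and the teaspoon where they are.

Things in the scene. Friction and masses are not known exactly. Their poses are not given: they have to be found in the camera images.
- chest: pale wooden chest, fixed, 170 mm deep (x) by 280 mm wide (y), walls 110 mm high, 8 mm thick, floor 8 mm thick; inside x -77 to +77, y -132 to +132; flat lid, top at z 121. Origin: centre of the underside, x to its back, y to its left, z up. A lock rail (x +77 to +130, top at z 115) runs along its back outside the lid, with a deep slot in its top.
- slot_mouth (a point): centre of the open slot in the rail's top (chest x +108, z +115 mm), axes as the chest's. Slot: 20 mm wide (x), 130 mm long (y -65 to +65), 65 mm deep, dark flat bottom. Somewhere in the bottom, centred at y between -35 and +35 (new each time, not reported), is a hole across the full slot width and 17 mm long; the release plunger sits in it 8 mm below the bottom.
- release (a joint): travel of the release plunger in the hidden hole, m: 0 up (locked), 0.018 fully down. It yields straight down to about 4 N and stays where it is pushed. The lid is bolted shut until it is down by about 12 mm.
- lid (a joint): opening of the chest's lid, rad: 0 closed, 1.8 leaning back on its stop. The lid weighs 0.35 kg, is slightly damped, falls shut if let go below about 1.5 and falls back onto the stop beyond about 1.65. Its hinge line lies along the chest's y at point lid_hinge.
- lid_hinge (a point): middle of the lid's hinge line, fixed on the chest at its x +85, z +111 mm; axes as the chest's. It does not move.
- lid_tab (a point): grip point on the tab in the middle of the lid's front edge: tab 24 mm wide (along the hinge line), 10 mm thick, 45 mm long; the point is 30 mm out from the edge, 200 mm from the hinge line, moving with the lid. Pinched on its two narrow sides (fingers closing along the hinge line) it turns between the pads, so the gripper can stay pointing down all the way.
- key: release key, loose, 0.12 kg, upright in its stand: a round steel rod 12 mm thick and 110 mm long, then a collar 34 mm wide (z 110 to 116), then a black square grip 20 x 20 mm (z 116 to 162 mm). Origin: centre of the rod's lower tip, z up along the rod, x and y square to the grip's faces.
- stand: wooden key stand, fixed, a 56 x 56 mm block 120 mm tall with an upright bore 20 mm wide and 116 mm deep in the middle of its top, on the hob to the right of the chest. The key hangs in it with its collar on the stand's top (key origin 10 mm above the stand's). Origin: centre of the underside, z up.
- shaker_1: spice shaker, 44 mm round and 90 mm tall, pale glass body (44 mm thick up to 70 mm, 34 mm above) with a domed grey top, about 0.3 kg with a weighted foot, loose, stands on the worktop to the left of the chest; some of the four may be absent. Origin: centre of its underside, z up along it.
- shaker_2: spice shaker, 44 mm round and 90 mm tall, pale glass body (44 mm thick up to 70 mm, 34 mm above) with a domed grey top, about 0.3 kg with a weighted foot, loose, stands on the worktop to the left of the chest; some of the four may be absent. Origin: centre of its underside, z up along it.
- shaker_3: spice shaker, 44 mm round and 90 mm tall, pale glass body (44 mm thick up to 70 mm, 34 mm above) with a domed grey top, about 0.3 kg with a weighted foot, loose, stands on the worktop to the left of the chest; some of the four may be absent. Origin: centre of its underside, z up along it.
- shaker_4: spice shaker, 44 mm round and 90 mm tall, pale glass body (44 mm thick up to 70 mm, 34 mm above) with a domed grey top, about 0.3 kg with a weighted foot, loose, stands on the worktop to the left of the chest; some of the four may be absent. Origin: centre of its underside, z up along it.
- lime_tin: small round lime-green spice tin, 34x34x50 mm, bystander on the hob behind the stand; origin at its underside.
- egg_timer: round kitchen timer, 54x54x52 mm, bystander behind the shakers; origin at its underside.
- teaspoon: steel teaspoon, 130x27x11 mm, bystander lying near the front edge of the worktop; origin at its underside.
Mind the look-alikes: they are no part of the job. Of the things that look like the key, the smaller one is meant.

How it is judged (in metres and radians):
On the way, in this order (a step that is already met when the one before it is completed fails the run):
1. the hidden release is pushed fully down with the key (value of joint release above 0.015 m), for 0.1 s.
2. the lid rests open on its stop (value of joint lid above 1.74 rad), for 0.3 s.
At the end, for the whole second after the job is handed in: every shaker that is present is inside the chest, the lid is shut (within 0.05 rad), the release is still down, and the key hangs at rest in its stand (tip within 8 mm of the bore's axis and no more than 8 mm above its seat, upright within 0.1 rad) (value of joint lid below 0.05 rad and value of joint release above 0.012 m and horizontal distance between key and stand below 0.008 m and z of key in the frame of stand below 0.018 m and angle between key's own z axis and vertical below 0.1 rad and x of shaker_1 in the frame of chest between -0.078 and 0.078 m and y of shaker_1 in the frame of chest between -0.133 and 0.133 m and z of shaker_1 in the frame of chest between 0 and 0.06 m and x of shaker_2 in the frame of chest between -0.078 and 0.078 m and y of shaker_2 in the frame of chest between -0.133 and 0.133 m and z of shaker_2 in the frame of chest between 0 and 0.06 m and x of shaker_3 in the frame of chest between -0.078 and 0.078 m and y of shaker_3 in the frame of chest between -0.133 and 0.133 m and z of shaker_3 in the frame of chest between 0 and 0.06 m and x of shaker_4 in the frame of chest between -0.078 and 0.078 m and y of shaker_4 in the frame of chest between -0.133 and 0.133 m and z of shaker_4 in the frame of chest between 0 and 0.06 m and linear speed of key below 0.03 m/s); the robot touches nothing.
It fails at once if a bystander (small tin, timer, teaspoon) is moved more than 3 cm (distance of any of lime_tin, egg_timer, teaspoon from where it was at the start of the episode above 0.03 m).
Of shaker_1, shaker_2, shaker_3, shaker_4 only 2 to 4 are there at a start; the rules pass over those that are not, and their reading is None.
At some moment in a run one of shaker_1, shaker_2, shaker_3, shaker_4 may be knocked a few centimetres aside while the robot is not near it.
It also fails if it takes over 210 s, if anything falls off the work surface, if the arm or the gripper's body presses on something with over 40 N, if the wrist force passes 120 N, or if a joint passes its speed limit or range.

## Working session

There is one attempt and no reset: what is moved stays moved. The work goes in short steps, Python scripts to look and compute and a tool call to move; the robot and the scene stay as the last step left them, time stands still between calls to the robot, and variables do not carry over. Pictures are saved under pics/ and viewed, at most 14 in all, crops included, and the job is handed in when it is done.

Besides the shell and the picture viewer there is one more tool, called by a JSON object that holds its "fn" and its "kwargs". move_arm: Moves the arm, as the interface text tells. Its arguments: {"type":"object","properties":{"rows":{"type":"array","items":{"type":"array","items":{"type":"number"}}}},"required":["rows"]}

```bash
mkdir -p pics; cat > h.py <<'E'
import numpy as np, cv2, json
from scipy.spatial.transform import Rotation as Ro
from bench import env, imaging, workorder
def pose():
    o=env.get_obs(); q=np.array(o["tcp_rot"]); 
    return np.array(o["position"]), Ro.from_quat(q[[1,2,3,0]]).as_matrix(), o
def snap(name):
    p,R,o=pose(); c=imaging.camera(name)
    if name=="wrist":
        H=np.array(c["hand_eye"]); Rc=(R@H[:3,:3]).T; C=R@H[:3,3]+p
        c["R"]=Rc; c["t"]=-Rc@C
    c["R"]=np.array(c["R"]);c["t"]=np.array(c["t"]).ravel()
    c["K"]=np.array([[c["fx"],0,c["cx"]],[0,c["fy"],c["cy"]],[0,0,1]]); c["D"]=np.array(c["dist_coeffs"],float)
    return c
def save(c,fn): cv2.imwrite("pics/"+fn,c["image"][:,:,::-1])
def ray(c,uv):
    n=cv2.undistortPoints(np.array([[uv]],float),c["K"],c["D"])[0,0]
    return -c["R"].T@c["t"], c["R"].T@np.array([n[0],n[1],1.])
def onz(c,uv,z):
    C,d=ray(c,uv); return C+d*(z-C[2])/d[2]
def proj(c,P):
    return cv2.projectPoints(np.array(P,float).reshape(-1,3),cv2.Rodrigues(c["R"])[0],c["t"],c["K"],c["D"])[0].reshape(-1,2)
def tri(obs):
    A=np.zeros((3,3));b=np.zeros(3);L=[]
    for c,uv in obs:
        C,d=ray(c,uv);d/=np.linalg.norm(d);M=np.eye(3)-np.outer(d,d);A+=M;b+=M@C;L.append((C,d))
    X=np.linalg.solve(A,b); return X,[np.linalg.norm(np.cross(X-C,d)) for C,d in L]
E
cat > a.py <<'E'
from h import *
import pickle
S={n:snap(n) for n in("side","top","wrist")}
pickle.dump(S,open("s0.pkl","wb"))
for n in S: save(S[n],n+"0.png"); print(n,-S[n]["R"].T@S[n]["t"],S[n]["R"][2],S[n]["fx"])
o=pose()[2]; print({k:np.round(o[k],3) for k in o}); print(pose()[1].round(2))
E
python3 a.py
```

```text
side [ 574.33180675  494.45693365 1010.01653863] [-0.04149785 -0.48021398 -0.8761692 ] 455.8412504306105
top [ 341.91141284  -36.02808605 1763.11749652] [ 0.12049043  0.00602562 -0.9926962 ] 614.0710191101836
wrist [187.2355244  601.48891244 372.63886897] [ 0.2830439  -0.13122076 -0.95008803] 383.5294726073714
{'clock': np.float64(0.15), 'joint_positions': array([ 1.123,  0.424,  1.63 , -0.   ,  1.089, -0.019]), 'joint_vel': array([ 0.002, -0.004, -0.002, -0.   ,  0.002,  0.002]), 'joint_efforts': array([ 1.0000e-03, -5.5778e+01, -2.8202e+01,  0.0000e+00,  5.0000e-03,
       -0.0000e+00]), 'position': array([259.665, 568.094, 249.731]), 'tcp_rot': array([-0.   ,  0.213,  0.977, -0.001]), 'wrist_force': array([0.106, 0.161, 0.054]), 'wrist_torque': array([-0.032,  0.027, -0.017]), 'gripper_force': np.float64(0.0), 'finger_gap': np.float64(85.241)}
[[-0.91  0.42 -0.  ]
 [ 0.42  0.91 -0.  ]
 [ 0.   -0.   -1.  ]]
```

View pics/side0.png

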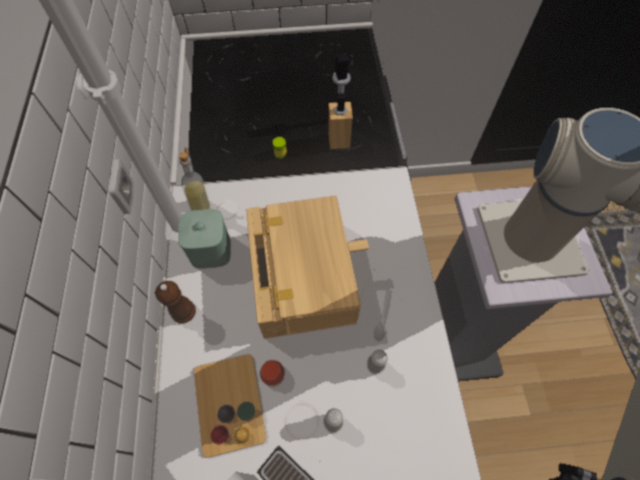

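View pics/top0.png

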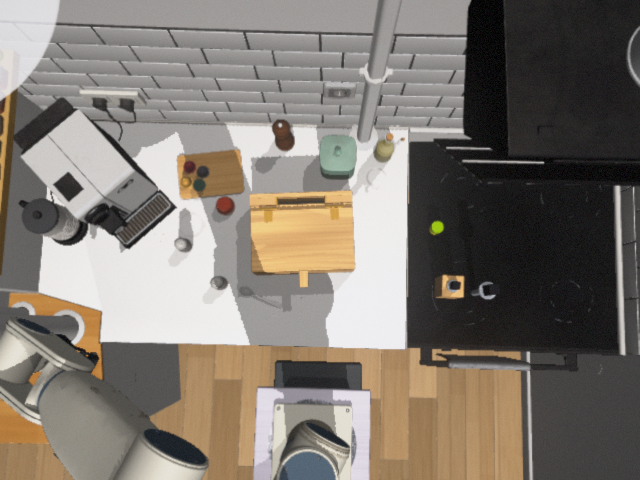

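Side: chest with rail and slot on its left (slot ~ (262,265)), key stand (340,125), tin (279,147), shakers (378,360) and (333,420), timer red (272,372), spoon (382,320). Top: chest (302,238), slot (301,201), stand (450,287), a second key-like item (486,290), shakers (182,244), (219,283). I enlarge the key candidates and shaker zone.

```bash
python3 - <<'E'
import pickle,cv2,numpy as np
S=pickle.load(open("s0.pkl","rb"))
def crop(n,x,y,w,h,f): return cv2.resize(S[n]["image"][y:y+h,x:x+w,::-1],(w*f,h*f),interpolation=cv2.INTER_CUBIC)
a=crop("side",300,45,80,110,4/1 and 3); b=crop("top",420,265,90,45,4); c=crop("side",220,340,200,140,2) ; d=crop("top",130,180,130,130,3)
out=np.zeros((600,800,3),np.uint8)
for im,(x,y) in((a,(0,0)),(b,(0,340)),(c,(370,0)),(d,(380,210+75))):
    im=im[:600-y,:800-x]; out[y:y+im.shape[0],x:x+im.shape[1]]=im
cv2.imwrite("pics/crop1.png",out)
E
```

```text
(no output)
```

View pics/crop1.png

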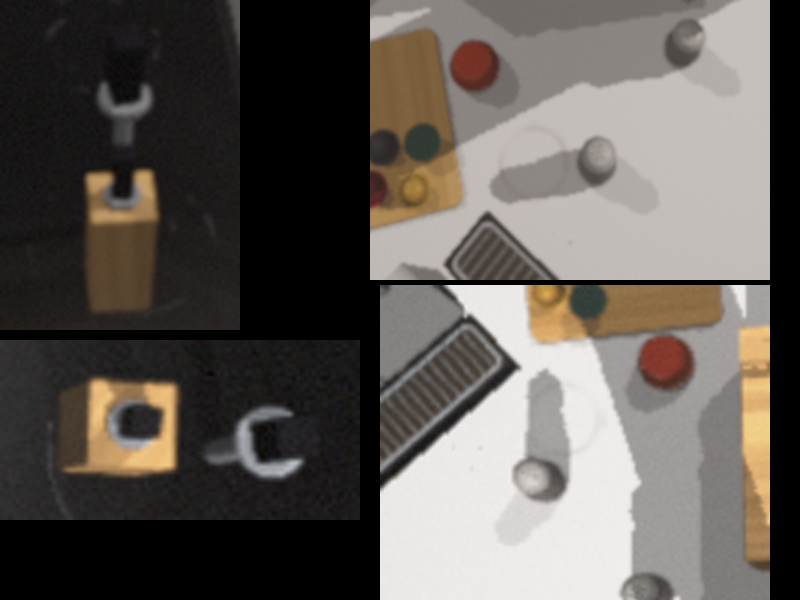

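View pics/wrist0.png

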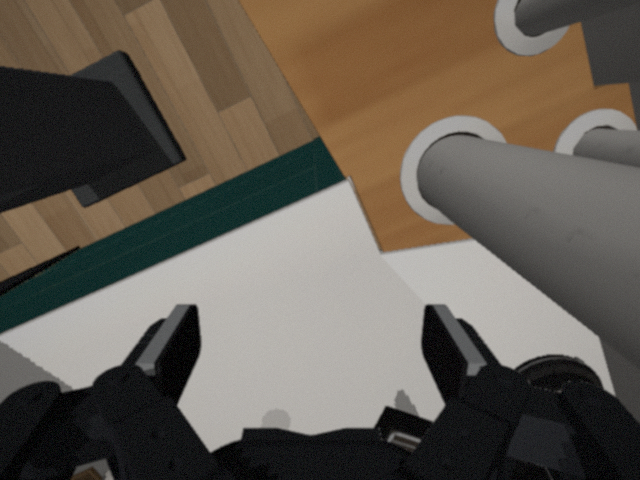

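Key-like things: A in the stand (top (454,287), side (341,108)) and B standing free at its right (top (487,290), side (342,72)), with a clearly wider ring and grip in the crop; A is the smaller and sits in the stand, so A is meant. Two shakers show: side (378,360), (333,420); the faint ring beside one is flat.

```bash
python3 - <<'E'
from h import *
import pickle
S=pickle.load(open("s0.pkl","rb")); s,t=S["side"],S["top"]
for n,a,b in [("collar",(340.7,109.3),(453.7,286)),("tab_end",(367.5,245),(303.5,286)),
 ("shA dome",(378.5,354),(218,281.5)),("shB dome",(333.5,414.5),(182.5,243)),("bigring",(342,77),(487,290)),("slot",(263,266),(301,201))]:
    X,e=tri([(s,a),(t,b)]); print(n,X.round(1),np.round(e,1))
for uv in [(251,273),(355,271),(350,192),(250,194)]: print("chest",uv,onz(t,uv,121).round(1))
hsv=cv2.cvtColor(t["image"],cv2.COLOR_RGB2HSV)
m=cv2.inRange(hsv,(8,90,90),(25,255,255)); m[:, :425]=0; m[:260]=0;m[310:]=0;m[:,475:]=0
for c in cv2.findContours(m,0,2)[0]:
    if cv2.contourArea(c)>50: print("stand",cv2.minAreaRect(c), cv2.approxPolyDP(c,2,True).ravel())
print("lime",onz(t,(437,228),50),"timer",onz(t,(225,205),52),"spoon",onz(t,(245,292),0),onz(t,(283,305),0))
E
```

```text
collar [ 438.5 -370.8  118.7] [0.8 0.8]
tab_end [426.7  30.4 107. ] [1.6 1.6]
shA dome [435.2 266.3  74. ] [0.6 0.6]
shB dome [539.9 371.9  63.3] [0.8 0.8]
bigring [ 427.7 -448.8  156.4] [1.6 1.6]
slot [664.2  45.9  79.3] [1.6 1.6]
chest (251, 273) [458.2 170.8 121. ]
chest (355, 271) [ 471.4 -107.4  121. ]
chest (350, 192) [686.4 -88.8 121. ]
chest (250, 194) [673.1 182.7 121. ]
stand ((450.1693115234375, 286.2918395996094), (26.94742202758789, 23.890884399414062), 3.5763344764709473) [443 274 441 295 436 297 463 297 464 277]
lime [ 604.86302599 -337.9436614    50.        ] timer [653.33866289 261.0195506   52.        ] spoon [411.94262649 200.75400677   0.        ] [377.93622413  90.73005193   0.        ]
```

```bash
cat >> h.py <<'E'
def plan(wps,p=None,yaw=None):
    """wps: (x,y,z,yaw_y_deg) world mm; prints tool shift m + turn for each call"""
    q,R,o=pose()
    p=q if p is None else np.array(p,float)
    if yaw is None: yaw=np.degrees(np.arctan2(R[1,1],R[0,1]))
    print("now",p.round(1),round(yaw,1))
    for w in wps:
        a=np.radians(yaw); ty=np.array([np.cos(a),np.sin(a),0]); tz=np.array([0,0,-1.]); tx=np.cross(ty,tz)
        d=np.array(w[:3])-p; s=np.array([d@tx,d@ty,d@tz])
        print("->",w,"shift",(s/1000).round(4),"az",round(-np.radians(w[3]-yaw),3),"dist",round(np.linalg.norm(d)))
        p=np.array(w[:3],float);yaw=w[3]
E
python3 - <<'E'
from h import *
plan([(330,420,330,40),(400,250,360,10),(480,80,370,0)])
E
```

```text
now [259.7 568.1 249.7] 65.4
-> (330, 420, 330, 40) shift [-0.1255 -0.1054 -0.0803] az 0.444 dist 183
-> (400, 250, 360, 10) shift [-0.1752 -0.0557 -0.03  ] az 0.524 dist 186
-> (480, 80, 370, 0) shift [-0.1813  0.0493 -0.01  ] az 0.175 dist 188
```

{"fn": "move_arm", "kwargs": {"rows": [[-0.1255,-0.1054,-0.0803,0,0,0.444,0],[-0.1255,-0.1054,-0.0803,0,0,0.444,0],[-0.1255,-0.1054,-0.0803,0,0,0.444,0],[-0.1255,-0.1054,-0.0803,0,0,0.444,0],[-0.1255,-0.1054,-0.0803,0,0,0.444,0]]}}

```text
clock: 0.57
position: [331.7, 417.5, 332.8]
tcp_rot: [0.001, 0.425, 0.905, 0.001]
wrist_force: [-0.3, 0.4, 0.7]
finger_gap: 85.6
gripper_force: 0.0
```

{"fn": "move_arm", "kwargs": {"rows": [[-0.1752,-0.0557,-0.03,0,0,0.524,0],[-0.1752,-0.0557,-0.03,0,0,0.524,0],[-0.1752,-0.0557,-0.03,0,0,0.524,0],[-0.1752,-0.0557,-0.03,0,0,0.524,0],[-0.1752,-0.0557,-0.03,0,0,0.524,0]]}}

```text
clock: 0.98
position: [401.0, 247.3, 361.2]
tcp_rot: [0.001, 0.646, 0.764, 0.0]
wrist_force: [0.3, 1.2, -0.5]
finger_gap: 85.7
gripper_force: 0.0
```

```bash
python3 - <<'E'
from h import *
import pickle
w=snap("wrist"); save(w,"w1.png"); pickle.dump(w,open("w1.pkl","wb"))
plan([(480,80,370,0),(500,0,380,0)])
E
```

```text
now [401.7 246.2 361.6] 9.7
-> (480, 80, 370, 0) shift [-0.177   0.0493 -0.0084] az 0.168 dist 184
-> (500, 0, 380, 0) shift [-0.08  0.02 -0.01] az -0.0 dist 83
```

View pics/w1.png

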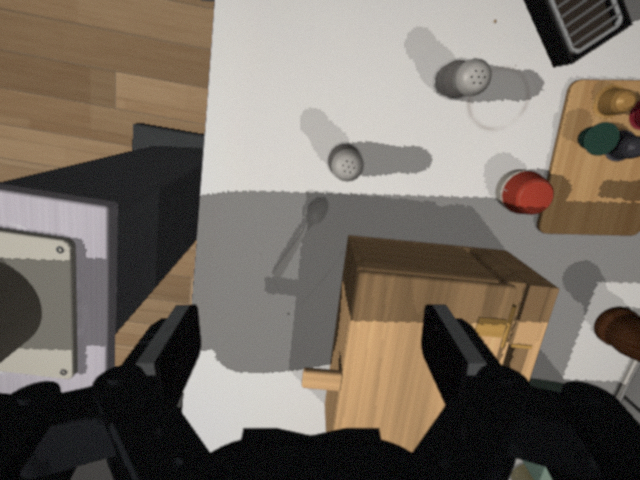

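Wrist view: just two shakers (domes at (347,161) and (473,76)), timer (527,192), spoon (300,235), chest corner and tab (320,378).

{"fn": "move_arm", "kwargs": {"rows": [[-0.177,0.0493,-0.0084,0,0,0.168,0],[-0.177,0.0493,-0.0084,0,0,0.168,0],[-0.177,0.0493,-0.0084,0,0,0.168,0],[-0.177,0.0493,-0.0084,0,0,0.168,0],[-0.177,0.0493,-0.0084,0,0,0.168,0]]}}

```text
clock: 1.45
position: [480.8, 81.3, 369.1]
tcp_rot: [0.001, 0.705, 0.709, -0.0]
wrist_force: [-0.5, -0.5, -0.1]
finger_gap: 85.5
gripper_force: 0.0
```

{"fn": "move_arm", "kwargs": {"rows": [[-0.08,0.02,-0.01,0,0,0,0],[-0.08,0.02,-0.01,0,0,0,0],[-0.08,0.02,-0.01,0,0,0,0]]}}

```text
clock: 1.7
position: [501.5, -0.5, 379.6]
tcp_rot: [0.001, 0.706, 0.708, -0.0]
wrist_force: [0.8, 0.4, -0.6]
finger_gap: 85.1
gripper_force: 0.0
```

```bash
python3 - <<'E'
from h import *
import pickle
w=snap("wrist"); save(w,"w2.png"); pickle.dump(w,open("w2.pkl","wb"))
plan([(510,-120,380,0),(470,-290,330,0),(438,-371,300,0)])
E
```

```text
now [500.6   1.9 379. ] 0.1
-> (510, -120, 380, 0) shift [-0.1219  0.0091 -0.001 ] az 0.002 dist 122
-> (470, -290, 330, 0) shift [-0.17 -0.04  0.05] az -0.0 dist 182
-> (438, -371, 300, 0) shift [-0.081 -0.032  0.03 ] az -0.0 dist 92
```

View pics/w2.png

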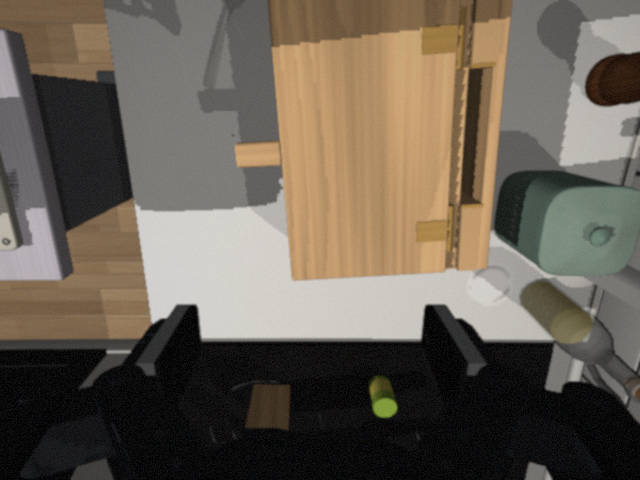

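Chest view: slot mouth corners about (470,67), (494,66), (484,204), (461,206); tab end (236,155); lid's near-right corner (292,280).

{"fn": "move_arm", "kwargs": {"rows": [[-0.122,0.009,-0.001,0,0,0,0],[-0.122,0.009,-0.001,0,0,0,0],[-0.122,0.009,-0.001,0,0,0,0]]}}

```text
clock: 2.0
position: [509.4, -117.3, 379.7]
tcp_rot: [-0.0, 0.704, 0.71, 0.0]
wrist_force: [1.5, -0.6, -0.2]
finger_gap: 85.8
gripper_force: 0.0
```

```bash
python3 - <<'E'
from h import *
import pickle
w=snap("wrist"); save(w,"w3.png"); pickle.dump(w,open("w3.pkl","wb"))
v=pickle.load(open("w2.pkl","rb"))
def crop(c,x,y,w_,h,f): return cv2.resize(c["image"][y:y+h,x:x+w_,::-1],None,fx=f,fy=f,interpolation=cv2.INTER_CUBIC)
P=[(471,67),(494,67),(484,204),(461,206)]
# predicted slot centre pixel in w3
c=proj(w,[onz(v,p,115) for p in P]); print(c.round(0).tolist(), proj(w,[onz(v,(236,155),116)]).round(0))
x0,y0=c.min(0).astype(int)-15; x0=max(x0,0);y0=max(y0,0); print(x0,y0)
a=crop(v,440,50,75,175,3); b=crop(w,x0,y0,75,195,3); d=crop(v,222,135,75,45,4); 
t=proj(w,[onz(v,(236,155),116)])[0].astype(int); tx,ty=max(t[0]-15,0),max(t[1]-25,0);print(tx,ty); e=crop(w,tx,ty,75,45,4)
out=np.zeros((600,800,3),np.uint8)
for im,(x,y) in((a,(0,0)),(b,(235,0)),(d,(480,0)),(e,(480,200))):
    im=im[:600-y,:800-x]; out[y:y+im.shape[0],x:x+im.shape[1]]=im
cv2.imwrite("pics/crop2.png",out)
plan([(470,-290,330,0),(438,-371,300,0)])
E
```

```text
[[485.0, -87.0], [510.0, -87.0], [495.0, 85.0], [470.0, 87.0]] [[221.  22.]]
454 0
205 0
now [ 510.  -123.2  379.7] 0.3
-> (470, -290, 330, 0) shift [-0.1666 -0.0411  0.0497] az 0.006 dist 179
-> (438, -371, 300, 0) shift [-0.081 -0.032  0.03 ] az -0.0 dist 92
```

View pics/crop2.png

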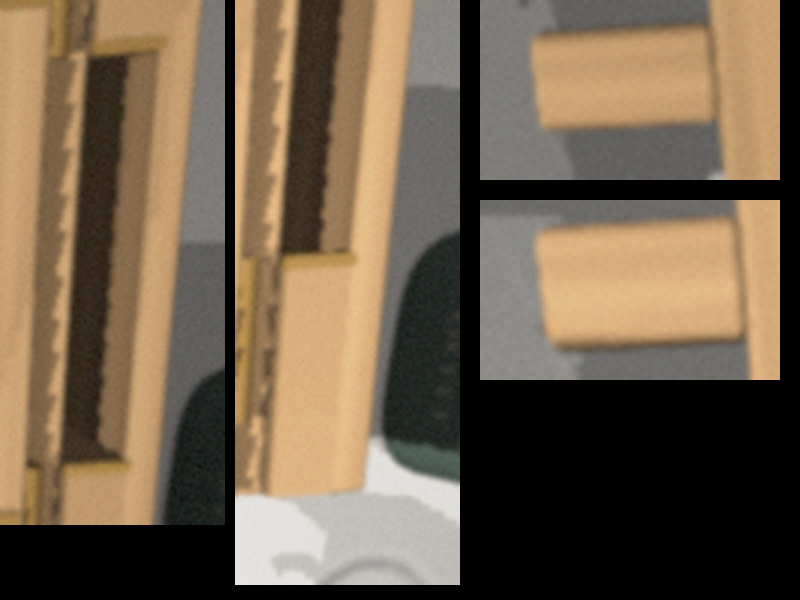

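Crop shows the slot mouth edges sharply (brass end walls just inside each end) and the tab outline in both views; the slot's lower end is at (461,205)-(483,205) in w2 and (469,88)-(494,88) in w3.

```bash
cat > chest.py <<'E'
from h import *
import pickle
w2,w3,w1=[pickle.load(open(f"w{i}.pkl","rb")) for i in (2,3,1)]
for a,b in [((461,205.5),(469,88)),((483.3,205.5),(494.3,88))]:
    X,e=tri([(w2,a),(w3,b)]); print("slot -y corner",X.round(1),np.round(e,2))
C=[onz(w2,p,115) for p in [(469.3,62.8),(494.3,62.8),(483.3,205.5),(461,205.5)]]
for c in C: print("slot z115",c.round(1))
l=lambda i,j:np.linalg.norm(C[i]-C[j]); print("sizes",l(0,1),l(3,2),l(0,3),l(1,2))
for a,b in [((234.5,144.3),(205+(537-480)/4,(232-200)/4)),((237.8,166),(205+(550-480)/4,(345-200)/4)),((279,142),(205+(735-480)/4,(218-200)/4)),((280.5,164.5),(205+(742-480)/4,(338-200)/4))]:
    X,e=tri([(w2,a),(w3,b)]); print("tab",X.round(1),np.round(e,2),onz(w2,a,121).round(1))
s0=pickle.load(open("s0.pkl","rb"))
for n,a,b,c in [("shA",(347,158),(378.5,354),(218,281.5)),("shB",(475,73),(333.5,414.5),(182.5,243))]:
    X,e=tri([(w1,a),(s0["side"],b),(s0["top"],c)]); print(n,X.round(1),np.round(e,1),onz(w1,a,88).round(1))
E
python3 chest.py
```

```text
slot -y corner [659.8 -20.2 110.3] [0.29 0.29]
slot -y corner [683.4 -20.3 110.3] [0.01 0.01]
slot z115 [648.3 116.1 115. ]
slot z115 [671.1 116.  115. ]
slot z115 [681.2 -19.1 115. ]
slot z115 [658.3 -19.1 115. ]
sizes 22.830820232542376 22.91161663814959 135.58355677868366 135.42624542168036
tab [427.8  43.1 117.4] [0.14 0.14] [428.3  43.4 121. ]
tab [428.8  21.4 114.5] [0.21 0.21] [430.3  22.4 121. ]
tab [471.6  45.7 120.4] [0.13 0.13] [471.5  45.7 121. ]
tab [472.1  23.3 115.6] [0.06 0.06] [472.5  24.  121. ]
shA [435.3 271.   67.6] [9.2 5.9 3.8] [433.3 282.5  88. ]
shB [540.1 374.8  76.5] [7.1 1.  6.3] [537.5 380.3  88. ]
```

{"fn": "move_arm", "kwargs": {"rows": [[-0.167,-0.041,0.05,0,0,0,0],[-0.167,-0.041,0.05,0,0,0,0],[-0.167,-0.041,0.05,0,0,0,0],[-0.167,-0.041,0.05,0,0,0,0],[-0.167,-0.041,0.05,0,0,0,0]]}}

```text
clock: 2.47
position: [468.0, -286.9, 327.8]
tcp_rot: [-0.001, 0.705, 0.709, -0.001]
wrist_force: [-0.9, 0.4, 0.3]
finger_gap: 85.1
gripper_force: 0.0
```

{"fn": "move_arm", "kwargs": {"rows": [[-0.081,-0.032,0.03,0,0,0,0],[-0.081,-0.032,0.03,0,0,0,0],[-0.081,-0.032,0.03,0,0,0,0],[-0.081,-0.032,0.03,0,0,0,0]]}}

```text
clock: 2.8
position: [437.2, -366.2, 298.4]
tcp_rot: [-0.001, 0.706, 0.709, 0.0]
wrist_force: [0.1, 0.1, 0.1]
finger_gap: 84.8
gripper_force: 0.0
```

```bash
python3 - <<'E'
from h import *
import pickle
w=snap("wrist"); save(w,"w4.png"); pickle.dump(w,open("w4.pkl","wb")); print(pose()[0],pose()[1].round(3))
E
```

```text
[ 437.94810294 -365.09145189  299.22173109] [[-0.005  1.    -0.001]
 [ 1.     0.005  0.002]
 [ 0.002 -0.001 -1.   ]]
```

View pics/w4.png

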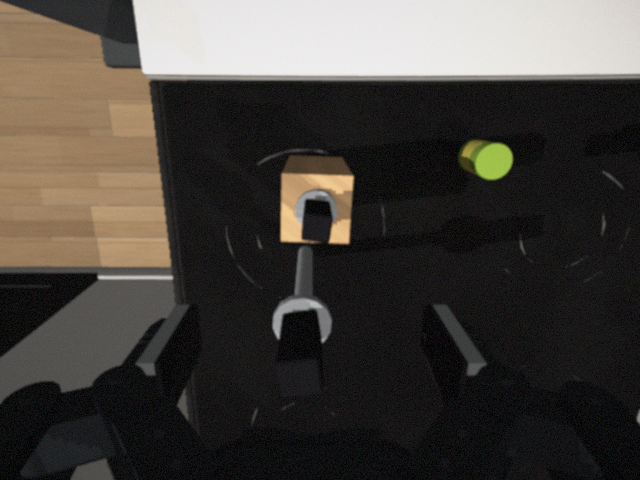

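Wrist view over the stand: key A's collar at (316,207) in the stand top (282-354, 173-244); look-alike B's ring at (302,320), wider, standing just on the right (−y); tin (487,160). Confirms A.

```bash
cat > key.py <<'E'
from h import *
import pickle
w=pickle.load(open("w4.pkl","rb")); s0=pickle.load(open("s0.pkl","rb"))
hsv=cv2.cvtColor(w["image"],cv2.COLOR_RGB2HSV); 
m=cv2.inRange(hsv,(8,60,110),(28,255,255)); 
r=np.zeros_like(m); r[140:255,270:365]=m[140:255,270:365]
c=max(cv2.findContours(cv2.morphologyEx(r,cv2.MORPH_CLOSE,np.ones((25,25))),0,2)[0],key=cv2.contourArea)
print(cv2.boundingRect(c),cv2.approxPolyDP(c,3,True).reshape(-1,2).tolist())
for uv in [(282,173),(354,177),(352,244),(282,241),(316.5,207)]: print(uv,onz(w,uv,120).round(1))
print("collar tri",tri([(w,(316.5,207)),(s0["side"],(340.7,109.3)),(s0["top"],(453.7,286))]))
# grip: dark inside window
g=w["image"].max(2); print("\n".join("".join("%4d"%v for v in row) for row in g[190:250:3,296:340:2]))
for uv in [(306,250)]: print("B base",onz(w,uv,0).round(1)); print("B ring",onz(w,(302,320),156))
E
python3 key.py
```

```text
(280, 173, 74, 71) [[282, 173], [280, 240], [348, 243], [353, 176]]
(282, 173) [ 414.5 -335.8  120. ]
(354, 177) [ 471.2 -338.8  120. ]
(352, 244) [ 471.7 -395.   120. ]
(282, 241) [ 413.3 -392.6  120. ]
(316.5, 207) [ 441.8 -363.3  120. ]
collar tri (array([ 439.70092553, -366.44652254,  122.74791059]), [np.float64(4.300312851477666), np.float64(1.3872332976301613), np.float64(3.7996312940109984)])
 195 194 190 193 188 179 159 141 128 126 122 108 105 105 116 134 147 159 199 217 231 237
 198 194 189 170 136 144 155 158 160 158 159 166 177 181 175 136 103 124 147 169 208 218
 201 189 159 150 157 161 158 162 160 151 112 109 106 118 123 134 129 108 119 141 155 157
 200 158 157 158 149  88  70  74  76  79  69  68  71  79  84 107 121 123 115 125 139 143
 182 154 157 157 108  30  19   0  15  10  12  10   1  15  11  30  49 105 124 114 131 143
 168 162 164 162 102  21  17  17  12  14  15  12  19  17  11  13  22  76 121 123 125 144
 162 158 156 150  78  17  12  10   9   3  17  18  17   4   5   9  19  63 119 124 128 144
 171 167 165 154  65  18  15  14   9  13   7  18  26   7  17  13   2  38 1
[... 463 characters left out ...]
3 233 226 110  32  33  32  28  34  34  34  39  30  35  32  32  30  96 222 234 233 231
 234 235 221  88  34  37  31  36  32  30  29  29  23  37  36  35  27 126 229 233 234 233
 232 232 223  88  31  24  27  28  33  30  38  36  38  26  33  35  33 154 228 228 233 232
 236 234 225 105  46  34  34  33  34  34  31  30  35  32  31  30  49 192 233 232 229 229
 198 196 188 175 170 145 126 120 128  97  87  70  50  29  32  28 103 220 234 231 228 226
  26  15  21  17  23  29  28  39  33  26  26  25  22  22  18  12  34  48  56  69  67  72
  29  31  59  71  72  60  58  42  22  12  14  21   7  12  14  16  13   9  17  21  17  13
B base [ 431.8 -445.8    0. ]
B ring [ 430.63124369 -445.58467736  156.        ]
```

{"fn": "move_arm", "kwargs": {"rows": [[-0.002,0.003,0.04,0,0,0.03,0],[-0.002,0.003,0.04,0,0,0.03,0],[-0.002,0.003,0.04,0,0,0.03,0],[-0.002,0.003,0.04,0,0,0.03,0],[-0.002,0.003,0.04,0,0,0.03,0]]}}

```text
clock: 3.27
position: [442.2, -367.3, 261.9]
tcp_rot: [0.001, 0.715, 0.699, 0.0]
wrist_force: [-0.6, 0.2, 0.4]
finger_gap: 85.2
gripper_force: 0.0
```

```bash
cat > k2.py <<'E'
from h import *
import pickle
w=snap("wrist"); pickle.dump(w,open("w5.pkl","wb"))
p,R,o=pose(); print(p.round(1),R.round(3).tolist())
hsv=cv2.cvtColor(w["image"],cv2.COLOR_RGB2HSV)
m=cv2.inRange(hsv,(8,60,110),(28,255,255)); r=np.zeros_like(m)
u=proj(w,[[442,-366,120]])[0].astype(int); print(u)
a=slice(u[1]-75,u[1]+65),slice(u[0]-60,u[0]+60); r[a]=m[a]
c=max(cv2.findContours(cv2.morphologyEx(r,cv2.MORPH_CLOSE,np.ones((35,35))),0,2)[0],key=cv2.contourArea)
q=cv2.approxPolyDP(c,4,True).reshape(-1,2); print(q.tolist()); X=[onz(w,x,120) for x in q.astype(float)]; print(np.round(X,1).tolist(),np.mean(X,0).round(1))
cv2.imwrite("pics/w5c.png",cv2.resize(w["image"][u[1]-80:u[1]+100,u[0]-90:u[0]+90,::-1],None,fx=3,fy=3,interpolation=2))
print("off",u-[90,80])
E
python3 k2.py
```

```text
[ 442.  -367.5  261.9] [[0.023, 1.0, 0.002], [1.0, -0.023, -0.002], [-0.002, 0.002, -1.0]]
[309 220]
[[269, 180], [270, 256], [345, 257], [349, 181]]
[[414.5, -335.7, 120.0], [412.0, -392.4, 120.0], [467.6, -394.5, 120.0], [470.1, -337.6, 120.0]] [ 441.  -365.1  120. ]
off [219 140]
```

View pics/w5c.png

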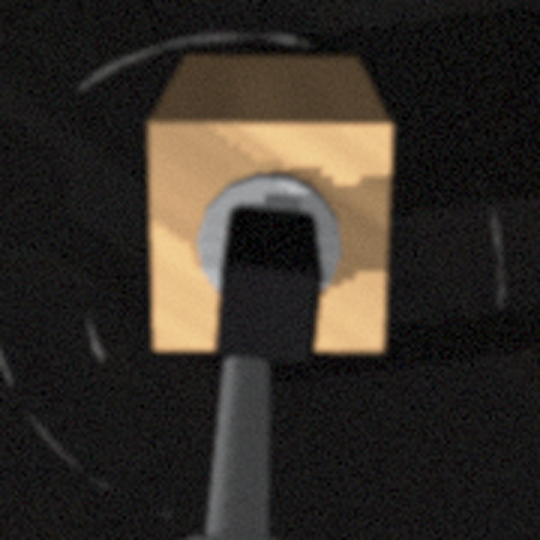

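Crop: stand top square, key collar centre ≈ (269,246) and grip's top face centre ≈ (269,311) in the crop; B's rod below.

```bash
python3 - <<'E'
from h import *
import pickle
w=pickle.load(open("w5.pkl","rb"));w4=pickle.load(open("w4.pkl","rb"))
print("collar",onz(w,(308.8,222),126).round(1),"grip top",onz(w,(308.7,243.7),172).round(1))
print("w4 griptop",onz(w4,(317,229.5),172).round(1))
print("stand z (two views)",[tri([(w,a),(w4,b)])[0].round(1).tolist() for a,b in [((269,180),(282,173)),((349,181),(354,176.5)),((345,257),(351,244)),((270,256),(281,241))]])
s0=pickle.load(open("s0.pkl","rb"));print(tri([(w,(308.7,243.7)),(s0["top"],(420+145/4,265+82/4))]))
E
```

```text
collar [ 441.4 -365.   126. ] grip top [ 441.5 -364.5  172. ]
w4 griptop [ 441.5 -365.8  172. ]
stand z (two views) [[414.3, -336.1, 117.8], [470.3, -337.4, 123.5], [466.8, -385.3, 144.7], [412.7, -390.9, 124.2]]
(array([ 440.06580959, -371.86214527,  150.09472973]), [np.float64(1.2791645620988608), np.float64(1.279164562098808)])
```

{"fn": "move_arm", "kwargs": {"rows": [[0.001,-0.001,0.05,0,0,0.012,0],[0.001,-0.001,0.085,0,0,0.012,0],[0.001,-0.001,0.112,0,0,0.012,0],[0.001,-0.001,0.112,0,0,0.012,0],[0.001,-0.001,0.112,0,0,0.012,0]]}}

```text
clock: 3.73
position: [439.9, -366.4, 148.1]
tcp_rot: [-0.001, 0.72, 0.694, -0.0]
wrist_force: [1.0, -0.5, 1.5]
finger_gap: 85.0
gripper_force: 0.0
```

{"fn": "move_arm", "kwargs": {"rows": [[0,0,0,0,0,0,1],[0,0,0,0,0,0,1],[0,0,0,0,0,0,1],[0,0,0,0,0,0,1],[0,0,0,0,0,0,1]]}}

```text
clock: 4.15
position: [440.4, -367.1, 149.2]
tcp_rot: [0.001, 0.72, 0.694, 0.0]
wrist_force: [-0.9, 0.3, -0.2]
finger_gap: 25.3
gripper_force: 0.0
```

{"fn": "move_arm", "kwargs": {"rows": [[0,0,0,0,0,0,1],[0,0,0,0,0,0,1],[0,0,0,0,0,0,1],[0,0,0,0,0,0,1],[0,0,0,0,0,0,1]]}}

```text
clock: 4.57
position: [440.4, -367.0, 149.1]
tcp_rot: [0.001, 0.72, 0.694, 0.0]
wrist_force: [-0.5, 0.3, 6.4]
finger_gap: 19.6
gripper_force: 58.7
```

```bash
python3 - <<'E'
from h import *
plan([(440.4,-367,292,-2),(500,-200,292,0),(590,-50,292,3.8),(665,48.5,292,3.8)])
E
```

```text
now [ 440.4 -367.   149.1] -2.1
-> (440.4, -367, 292, -2) shift [ 0.     -0.     -0.1429] az -0.001 dist 143
-> (500, -200, 292, 0) shift [0.169  0.0537 0.    ] az -0.035 dist 177
-> (590, -50, 292, 3.8) shift [0.15 0.09 0.  ] az -0.066 dist 175
-> (665, 48.5, 292, 3.8) shift [0.0933 0.0814 0.    ] az -0.0 dist 124
```

{"fn": "move_arm", "kwargs": {"rows": [[0,0,-0.02,0,0,0,1],[0,0,-0.055,0,0,0,1],[0,0,-0.095,0,0,0,1],[0,0,-0.13,0,0,0,1],[0,0,-0.143,0,0,0,1]]}}

```text
clock: 4.98
position: [441.6, -368.0, 296.6]
tcp_rot: [0.004, 0.72, 0.694, 0.0]
wrist_force: [0.4, -0.2, -0.4]
finger_gap: 19.1
gripper_force: 59.0
```

{"fn": "move_arm", "kwargs": {"rows": [[0.02,0.006,0,0,0,-0.035,1],[0.055,0.018,0,0,0,-0.035,1],[0.095,0.03,0,0,0,-0.035,1],[0.133,0.042,0,0,0,-0.035,1],[0.169,0.054,0,0,0,-0.035,1]]}}

```text
clock: 5.4
position: [500.0, -197.9, 291.2]
tcp_rot: [-0.0, 0.708, 0.707, 0.0]
wrist_force: [1.3, -0.1, -1.2]
finger_gap: 19.1
gripper_force: 58.9
```

{"fn": "move_arm", "kwargs": {"rows": [[0.03,0.018,0,0,0,-0.066,1],[0.06,0.036,0,0,0,-0.066,1],[0.09,0.054,0,0,0,-0.066,1],[0.12,0.072,0,0,0,-0.066,1],[0.15,0.09,0,0,0,-0.066,1]]}}

```text
clock: 5.82
position: [590.6, -48.1, 291.1]
tcp_rot: [-0.0, 0.684, 0.73, -0.0]
wrist_force: [0.5, -1.4, -1.6]
finger_gap: 19.1
gripper_force: 59.0
```

{"fn": "move_arm", "kwargs": {"rows": [[0.025,0.022,0,0,0,0,1],[0.055,0.048,0,0,0,0,1],[0.08,0.07,0,0,0,0,1],[0.093,0.081,0,0,0,0,1],[0.093,0.081,0,0,0,0,1]]}}

```text
clock: 6.23
position: [666.6, 51.6, 290.6]
tcp_rot: [-0.0, 0.683, 0.731, 0.001]
wrist_force: [-0.8, 0.6, -1.5]
finger_gap: 19.4
gripper_force: 58.9
```

```bash
python3 - <<'E'
from h import *
import pickle
w=snap("wrist"); pickle.dump(w,open("w6.pkl","wb")); save(w,"w6.png")
p,R,o=pose(); print(p,R.round(3).tolist(),o["wrist_force"],o["clock"])
print(proj(w,[p-[0,0,139]]), proj(w,[[664.7,48.5,115]]))
E
```

```text
[665.34018183  49.88885147 290.42805117] [[-0.067, 0.998, -0.001], [0.998, 0.067, -0.0], [0.0, -0.001, -1.0]] [ 0.02537155 -0.38064177 -1.88452488] 6.2833
[[308.26048457 226.32984816]] [[307.54955883 214.53345008]]
```

View pics/w6.png

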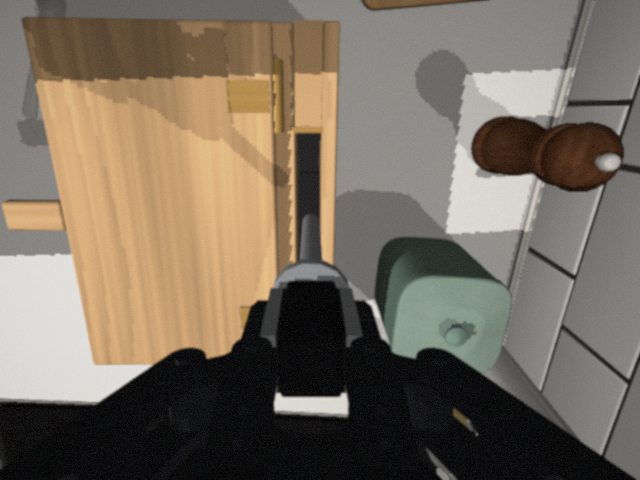

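Picture: rod tip at (309,216) hangs over the slot (dark band cols ~296–321, upper end row 127); tab at (33,215).

```bash
python3 - <<'E'
from h import *
import pickle
w=pickle.load(open("w6.pkl","rb")); g=w["image"].max(2).astype(int)
for r in (135,145,160,180,195,205): print(r,g[r,286:346].tolist())
print("col308",g[115:216:2,304].tolist())
hm=[]
for r in (135,160,195):
    row=g[r]; 
    l=next(c for c in range(308,270,-1) if row[c]>75); rr=next(c for c in range(308,340) if row[c]>75)
    print(r,l,rr,onz(w,(l+.5,r),115).round(1),onz(w,(rr-.5,r),115).round(1))
print("end",onz(w,(308,127),115).round(1), onz(w,(308,132),115))
E
```

```text
135 [142, 145, 144, 146, 171, 209, 218, 195, 147, 106, 74, 59, 41, 38, 34, 40, 41, 37, 41, 36, 36, 36, 39, 37, 39, 41, 37, 36, 40, 37, 33, 43, 36, 53, 91, 153, 195, 213, 215, 219, 220, 224, 226, 226, 227, 226, 226, 224, 214, 185, 153, 140, 144, 144, 147, 144, 144, 144, 147, 142]
145 [144, 147, 171, 204, 224, 222, 222, 198, 157, 109, 79, 58, 46, 39, 37, 40, 38, 41, 34, 41, 34, 35, 36, 46, 40, 39, 31, 36, 43, 39, 41, 37, 49, 88, 142, 172, 200, 215, 219, 218, 221, 223, 223, 225, 225, 226, 224, 223, 210, 175, 142, 138, 141, 142, 146, 146, 144, 146, 145, 145]
160 [141, 144, 161, 188, 219, 224, 224, 205, 162, 114, 83, 61, 56, 46, 40, 27, 38, 37, 44, 37, 41, 39, 38, 42, 32, 42, 39, 34, 38, 44, 37, 45, 63, 91, 142, 182, 208, 215, 218, 218, 222, 224, 225, 225, 225, 223, 222, 221, 199, 164, 140, 135, 143, 143, 141, 148, 145, 144, 145, 146]
180 [108, 114, 138, 178, 215, 226, 226, 214, 175, 127, 83, 64, 49, 40, 35, 42, 39, 32, 34, 38, 40, 37, 41, 38, 36, 42, 36, 32, 38, 41, 37, 30, 47, 91, 142, 192, 209, 214, 218, 219, 221, 223, 224, 224, 226, 223, 224, 215, 187, 152, 141, 145, 147, 145, 146, 14
[... 327 characters left out ...]
, 176, 211, 227, 218, 188, 144, 100, 66, 52, 40, 42, 41, 42, 42, 34, 33, 37, 34, 37, 38, 34, 41, 38, 38, 38, 39, 41, 33, 48, 89, 149, 198, 220, 228, 227, 226, 225, 225, 226, 224, 222, 223, 218, 198, 160, 125, 111, 108, 113, 114, 108, 110, 112, 112, 112, 110]
col308 [215, 216, 216, 217, 214, 199, 186, 181, 174, 99, 41, 39, 38, 36, 36, 34, 42, 39, 37, 37, 35, 42, 34, 41, 40, 38, 42, 35, 34, 39, 38, 40, 42, 40, 35, 37, 41, 35, 34, 32, 38, 33, 39, 37, 37, 34, 40, 37, 42, 40, 49]
135 295 320 [651.6 110.  115. ] [669.7 111.2 115. ]
160 296 319 [653.4  91.4 115. ] [670.3  92.6 115. ]
195 296 319 [654.9  63.9 115. ] [672.3  65.1 115. ]
end [660.6 116.4 115. ] [660.84662355 112.82981048 115.        ]
```

{"fn": "move_arm", "kwargs": {"rows": [[0,-0.0005,0.03,0,0,0,1],[0,-0.0005,0.05,0,0,0,1],[0,-0.0005,0.065,0,0,0,1],[0,-0.0005,0.065,0,0,0,1]]}}

```text
clock: 6.62
position: [661.7, 47.0, 222.3]
tcp_rot: [-0.002, 0.684, 0.729, -0.003]
wrist_force: [-1.2, 0.3, -1.4]
finger_gap: 19.4
gripper_force: 59.0
```

{"fn": "move_arm", "kwargs": {"rows": [[0,0,0.015,0,0,0,1],[0,0,0.028,0,0,0,1],[0,0,0.028,0,0,0,1],[0,0,0.028,0,0,0,1]]}}

```text
clock: 6.95
position: [663.9, 47.7, 197.8]
tcp_rot: [-0.0, 0.684, 0.73, -0.001]
wrist_force: [0.1, -0.6, -0.7]
finger_gap: 18.8
gripper_force: 59.0
```

{"fn": "move_arm", "kwargs": {"rows": [[0,0,0.004,0,0,0,1],[0,0,0.007,0,0,0,1],[0,0,0.007,0,0,0,1],[0,0,0.007,0,0,0,1]]}}

```text
clock: 7.28
position: [664.5, 48.3, 191.2]
tcp_rot: [0.0, 0.684, 0.73, 0.0]
wrist_force: [0.1, -0.4, -1.9]
finger_gap: 19.2
gripper_force: 59.0
```

{"fn": "move_arm", "kwargs": {"rows": [[0,0,0.002,0,0,0,1],[0,0,0.003,0,0,0,1],[0,0,0.003,0,0,0,1],[0,0,0.003,0,0,0,1]]}}

```text
clock: 7.62
position: [664.5, 48.3, 188.0]
tcp_rot: [-0.0, 0.684, 0.73, -0.0]
wrist_force: [-0.1, -0.7, -1.5]
finger_gap: 19.0
gripper_force: 59.0
```

{"fn": "move_arm", "kwargs": {"rows": [[0,0,0.001,0,0,0,1],[0,0,0.002,0,0,0,1],[0,0,0.002,0,0,0,1],[0,0,0.002,0,0,0,1]]}}

```text
clock: 7.95
position: [664.6, 48.2, 186.1]
tcp_rot: [0.0, 0.684, 0.73, 0.0]
wrist_force: [-0.0, -0.2, -0.2]
finger_gap: 19.2
gripper_force: 59.1
```

{"fn": "move_arm", "kwargs": {"rows": [[0,0,0.001,0,0,0,1],[0,0,0.002,0,0,0,1],[0,0,0.002,0,0,0,1],[0,0,0.002,0,0,0,1]]}}

```text
clock: 8.28
position: [664.9, 48.3, 186.0]
tcp_rot: [0.0, 0.684, 0.73, 0.0]
wrist_force: [-4.1, -0.3, 11.5]
finger_gap: 19.6
gripper_force: 60.7
```

{"fn": "move_arm", "kwargs": {"rows": [[0,0,0.001,0,0,0,1],[0,0,0.002,0,0,0,1],[0,0,0.002,0,0,0,1],[0,0,0.002,0,0,0,1]]}}

```text
clock: 8.62
position: [665.2, 48.2, 185.9]
tcp_rot: [0.001, 0.684, 0.73, 0.001]
wrist_force: [-7.2, -0.3, 23.6]
finger_gap: 19.5
gripper_force: 62.4
```

{"fn": "move_arm", "kwargs": {"rows": [[0,0,-0.007,0,0,0,1],[0.004,0,-0.007,0,0,0,1],[0.004,0,-0.001,0,0,0,1],[0.004,0,-0.001,0,0,0,1],[0.004,0,-0.001,0,0,0,1]]}}

```text
clock: 9.03
position: [666.0, 52.7, 185.6]
tcp_rot: [0.001, 0.684, 0.73, 0.002]
wrist_force: [-2.1, -0.5, 18.5]
finger_gap: 19.0
gripper_force: 61.7
```

{"fn": "move_arm", "kwargs": {"rows": [[0,0,-0.006,0,0,0,1],[0.004,0,-0.006,0,0,0,1],[0.004,0,0,0,0,0,1],[0.004,0,0,0,0,0,1],[0.004,0,0,0,0,0,1]]}}

```text
clock: 9.45
position: [665.8, 56.8, 185.3]
tcp_rot: [0.001, 0.684, 0.73, 0.002]
wrist_force: [-1.4, -0.8, 18.9]
finger_gap: 19.2
gripper_force: 65.9
```

{"fn": "move_arm", "kwargs": {"rows": [[0,0,-0.006,0,0,0,1],[0.004,0,-0.006,0,0,0,1],[0.004,0,0,0,0,0,1],[0.004,0,0,0,0,0,1],[0.004,0,0,0,0,0,1]]}}

```text
clock: 9.87
position: [664.3, 60.8, 185.1]
tcp_rot: [0.0, 0.684, 0.73, 0.001]
wrist_force: [-4.7, -0.1, 22.3]
finger_gap: 19.4
gripper_force: 75.4
```

{"fn": "move_arm", "kwargs": {"rows": [[0,0,-0.006,0,0,0,1],[0.004,0,-0.006,0,0,0,1],[0.004,0,0,0,0,0,1],[0.004,0,0,0,0,0,1],[0.004,0,0,0,0,0,1]]}}

```text
clock: 10.28
position: [663.9, 64.9, 185.0]
tcp_rot: [0.0, 0.684, 0.73, 0.001]
wrist_force: [-5.3, 0.5, 22.1]
finger_gap: 19.6
gripper_force: 81.2
```

{"fn": "move_arm", "kwargs": {"rows": [[0,0,-0.006,0,0,0,1],[0.004,0,-0.006,0,0,0,1],[0.004,0,0,0,0,0,1],[0.004,0,0,0,0,0,1],[0.004,0,0,0,0,0,1]]}}

```text
clock: 10.7
position: [663.9, 68.9, 184.8]
tcp_rot: [0.0, 0.684, 0.73, 0.001]
wrist_force: [-3.8, 0.9, 20.6]
finger_gap: 19.4
gripper_force: 81.5
```

{"fn": "move_arm", "kwargs": {"rows": [[0,0,-0.007,0,0,0,1],[0.004,0,-0.007,0,0,0,1],[0.004,0,-0.0015,0,0,0,1],[0.004,0,-0.0015,0,0,0,1],[0.004,0,-0.0015,0,0,0,1]]}}

```text
clock: 11.12
position: [661.8, 72.8, 182.5]
tcp_rot: [-0.001, 0.684, 0.73, -0.001]
wrist_force: [0.4, 2.4, -2.6]
finger_gap: 19.1
gripper_force: 76.7
```

{"fn": "move_arm", "kwargs": {"rows": [[0,0,-0.006,0,0,0,1],[0.004,0,-0.006,0,0,0,1],[0.004,0,0,0,0,0,1],[0.004,0,0,0,0,0,1],[0.004,0,0,0,0,0,1]]}}

```text
clock: 11.53
position: [662.3, 76.0, 184.0]
tcp_rot: [-0.0, 0.684, 0.73, -0.001]
wrist_force: [1.0, 0.2, -0.9]
finger_gap: 19.0
gripper_force: 77.3
```

{"fn": "move_arm", "kwargs": {"rows": [[0,0,-0.006,0,0,0,1],[0.004,0,-0.006,0,0,0,1],[0.004,0,0,0,0,0,1],[0.004,0,0,0,0,0,1],[0.004,0,0,0,0,0,1]]}}

```text
clock: 11.95
position: [663.1, 80.4, 184.9]
tcp_rot: [0.001, 0.684, 0.73, 0.001]
wrist_force: [0.7, 0.9, 2.1]
finger_gap: 19.1
gripper_force: 77.6
```

{"fn": "move_arm", "kwargs": {"rows": [[0,0,-0.006,0,0,0,1],[0.004,0,-0.006,0,0,0,1],[0.004,0,0,0,0,0,1],[0.004,0,0,0,0,0,1],[0.004,0,0,0,0,0,1]]}}

```text
clock: 12.37
position: [662.7, 84.6, 185.1]
tcp_rot: [0.0, 0.684, 0.73, 0.001]
wrist_force: [-0.2, 0.7, 4.9]
finger_gap: 19.4
gripper_force: 78.6
```

Hole felt: key drops at y≈72.8 and 76, solid at 68.9 and 80.4, so centre ≈74.4. Go there and push.

{"fn": "move_arm", "kwargs": {"rows": [[0,0,-0.006,0,0,0,1],[-0.0102,0,-0.006,0,0,0,1],[-0.0102,0,-0.003,0,0,0,1],[-0.0102,0,0.001,0,0,0,1],[-0.0102,0,0.003,0,0,0,1]]}}

```text
clock: 12.78
position: [662.4, 73.7, 180.6]
tcp_rot: [-0.0, 0.684, 0.729, -0.0]
wrist_force: [-0.4, 0.5, -1.4]
finger_gap: 19.4
gripper_force: 77.4
```

{"fn": "move_arm", "kwargs": {"rows": [[0,0,0.002,0,0,0,1],[0,0,0.004,0,0,0,1],[0,0,0.005,0,0,0,1],[0,0,0.005,0,0,0,1]]}}

```text
clock: 13.12
position: [662.6, 74.0, 176.2]
tcp_rot: [-0.0, 0.684, 0.73, -0.0]
wrist_force: [-0.3, 0.4, -1.7]
finger_gap: 19.4
gripper_force: 77.5
```

{"fn": "move_arm", "kwargs": {"rows": [[0,0,0.002,0,0,0,1],[0,0,0.004,0,0,0,1],[0,0,0.005,0,0,0,1],[0,0,0.005,0,0,0,1]]}}

```text
clock: 13.45
position: [662.9, 74.0, 171.4]
tcp_rot: [0.0, 0.684, 0.73, 0.0]
wrist_force: [-0.5, -0.6, 0.6]
finger_gap: 19.3
gripper_force: 77.9
```

{"fn": "move_arm", "kwargs": {"rows": [[0,0,0.002,0,0,0,1],[0,0,0.004,0,0,0,1],[0,0,0.006,0,0,0,1],[0,0,0.006,0,0,0,1]]}}

```text
clock: 13.78
position: [662.9, 74.0, 165.1]
tcp_rot: [0.0, 0.684, 0.73, 0.0]
wrist_force: [-0.0, 0.6, -0.5]
finger_gap: 19.2
gripper_force: 77.6
```

{"fn": "move_arm", "kwargs": {"rows": [[0,0,0.002,0,0,0,1],[0,0,0.004,0,0,0,1],[0,0,0.006,0,0,0,1],[0,0,0.006,0,0,0,1]]}}

```text
clock: 14.12
position: [662.9, 74.0, 159.2]
tcp_rot: [0.0, 0.684, 0.73, 0.0]
wrist_force: [0.0, 0.1, -0.6]
finger_gap: 19.1
gripper_force: 77.7
```

{"fn": "move_arm", "kwargs": {"rows": [[0,0,0.001,0,0,0,1],[0,0,0.002,0,0,0,1],[0,0,0.002,0,0,0,1],[0,0,0.002,0,0,0,1]]}}

```text
clock: 14.45
position: [663.1, 74.0, 159.0]
tcp_rot: [0.0, 0.684, 0.73, 0.0]
wrist_force: [-2.8, 0.0, 12.2]
finger_gap: 19.2
gripper_force: 80.2
```

Release bottomed exactly 26 mm below the slot floor. Return the key by the same way.

```bash
python3 - <<'E'
from h import *
plan([(663,74,296,3.8),(590,-50,296,3.8),(500,-200,296,0),(440.4,-367,296,-2.1)],p=(663,74,157))
E
```

```text
now [663.  74. 157.] 3.7
-> (663, 74, 296, 3.8) shift [ 0.     0.    -0.139] az -0.001 dist 139
-> (590, -50, 296, 3.8) shift [-0.1189 -0.0811  0.    ] az -0.0 dist 144
-> (500, -200, 296, 0) shift [-0.1437 -0.0997  0.    ] az 0.066 dist 175
-> (440.4, -367, 296, -2.1) shift [-0.167  -0.0596  0.    ] az 0.037 dist 177
```

{"fn": "move_arm", "kwargs": {"rows": [[0,0,-0.02,0,0,0,1],[0,0,-0.055,0,0,0,1],[0,0,-0.09,0,0,0,1],[0,0,-0.125,0,0,0,1],[0,0,-0.139,0,0,0,1]]}}

```text
clock: 14.87
position: [664.6, 74.1, 301.6]
tcp_rot: [0.002, 0.684, 0.73, 0.002]
wrist_force: [0.9, 0.1, -0.2]
finger_gap: 19.1
gripper_force: 77.7
```

{"fn": "move_arm", "kwargs": {"rows": [[-0.02,-0.014,0,0,0,0,1],[-0.05,-0.034,0,0,0,0,1],[-0.08,-0.054,0,0,0,0,1],[-0.105,-0.071,0,0,0,0,1],[-0.119,-0.081,0,0,0,0,1]]}}

```text
clock: 15.28
position: [587.7, -52.4, 295.9]
tcp_rot: [-0.0, 0.684, 0.729, -0.001]
wrist_force: [0.2, 0.1, -1.6]
finger_gap: 19.1
gripper_force: 77.7
```

{"fn": "move_arm", "kwargs": {"rows": [[-0.028,-0.02,0,0,0,0.066,1],[-0.057,-0.04,0,0,0,0.066,1],[-0.086,-0.06,0,0,0,0.066,1],[-0.115,-0.08,0,0,0,0.066,1],[-0.144,-0.1,0,0,0,0.066,1]]}}

```text
clock: 15.7
position: [498.0, -201.4, 296.2]
tcp_rot: [-0.0, 0.707, 0.707, -0.0]
wrist_force: [0.9, -0.3, -0.9]
finger_gap: 19.7
gripper_force: 77.7
```

{"fn": "move_arm", "kwargs": {"rows": [[-0.035,-0.012,0,0,0,0.037,1],[-0.075,-0.027,0,0,0,0.037,1],[-0.115,-0.041,0,0,0,0.037,1],[-0.15,-0.053,0,0,0,0.037,1],[-0.167,-0.06,0,0,0,0.037,1]]}}

```text
clock: 16.12
position: [437.4, -370.9, 296.2]
tcp_rot: [0.0, 0.721, 0.693, -0.001]
wrist_force: [0.1, 0.7, -2.0]
finger_gap: 19.2
gripper_force: 77.7
```

{"fn": "move_arm", "kwargs": {"rows": [[0,0,0,0,0,0,1],[0,0,0,0,0,0,1]]}}

```text
clock: 16.28
position: [438.3, -367.8, 295.9]
tcp_rot: [-0.001, 0.721, 0.693, 0.0]
wrist_force: [0.9, -0.0, -1.1]
finger_gap: 19.0
gripper_force: 77.7
```

```bash
python3 - <<'E'
from h import *
import pickle
w=snap("wrist"); pickle.dump(w,open("w7.pkl","wb")); p,R,o=pose(); print(R.round(3).tolist())
print(proj(w,[p-[0,0,137],[441.5,-365,120]]).round(1))
cv2.imwrite("pics/w7c.png",cv2.resize(w["image"][100:340,200:440,::-1],None,fx=2.5,fy=2.5,interpolation=2))
plan([(440.4,-367,200,-2.1),(440.4,-367,151,-2.1)])
E
```

```text
[[0.039, 0.999, -0.001], [0.999, -0.039, 0.001], [0.001, -0.001, -1.0]]
[[311.  223.9]
 [314.2 207.4]]
now [ 438.8 -366.9  295.9] -2.2
-> (440.4, -367, 200, -2.1) shift [-0.0001  0.0016  0.0959] az -0.002 dist 96
-> (440.4, -367, 151, -2.1) shift [0.    0.    0.049] az -0.0 dist 49
```

View pics/w7c.png

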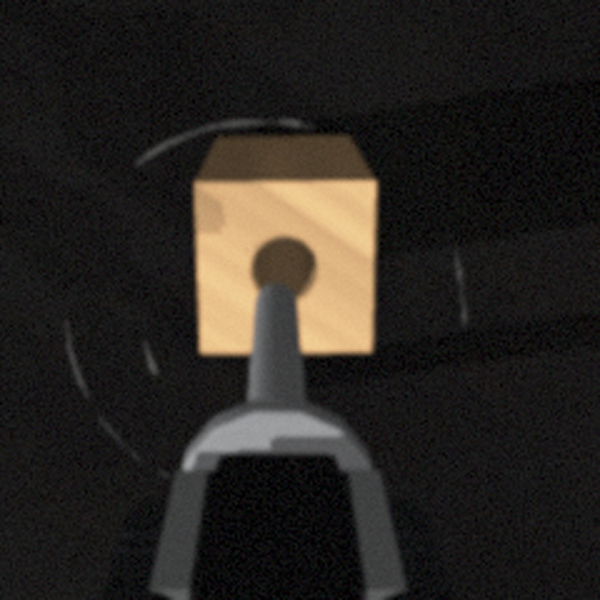

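Crop: bore at (284,265), rod tip just below/left of it (~2 px left): shift +2 mm in x and lower.

{"fn": "move_arm", "kwargs": {"rows": [[0,0.002,0,0,0,0,1],[0,0.002,0.02,0,0,0,1],[0,0.002,0.035,0,0,0,1],[0,0.002,0.048,0,0,0,1],[0,0.002,0.048,0,0,0,1]]}}

```text
clock: 16.75
position: [440.7, -364.8, 245.9]
tcp_rot: [-0.002, 0.72, 0.694, -0.0]
wrist_force: [-0.2, 0.7, -2.3]
finger_gap: 19.3
gripper_force: 77.7
```

{"fn": "move_arm", "kwargs": {"rows": [[0,0,0.015,0,0,0,1],[0,0,0.03,0,0,0,1],[0,0,0.045,0,0,0,1],[0,0,0.045,0,0,0,1]]}}

```text
clock: 17.08
position: [440.7, -365.4, 201.7]
tcp_rot: [-0.002, 0.72, 0.694, -0.0]
wrist_force: [-0.9, 0.8, -1.4]
finger_gap: 19.1
gripper_force: 77.7
```

{"fn": "move_arm", "kwargs": {"rows": [[0,0,0.015,0,0,0,1],[0,0,0.03,0,0,0,1],[0,0,0.045,0,0,0,1],[0,0,0.048,0,0,0,1],[0,0,0.048,0,0,0,1]]}}

```text
clock: 17.5
position: [441.3, -366.7, 155.6]
tcp_rot: [-0.001, 0.72, 0.694, -0.0]
wrist_force: [-0.3, 0.5, -1.6]
finger_gap: 19.5
gripper_force: 77.7
```

Now down to the seat, then open.

{"fn": "move_arm", "kwargs": {"rows": [[0,0,0.003,0,0,0,1],[0,0,0.006,0,0,0,1],[0,0,0.007,0,0,0,1],[0,0,0.007,0,0,0,1]]}}

```text
clock: 17.83
position: [441.3, -367.3, 148.9]
tcp_rot: [0.0, 0.72, 0.694, 0.0]
wrist_force: [-0.4, 0.9, -1.1]
finger_gap: 19.4
gripper_force: 77.7
```

{"fn": "move_arm", "kwargs": {"rows": [[0,0,0.001,0,0,0,1],[0,0,0.001,0,0,0,1]]}}

```text
clock: 18.0
position: [441.4, -367.4, 148.2]
tcp_rot: [0.0, 0.72, 0.694, 0.0]
wrist_force: [-0.4, 0.9, 3.3]
finger_gap: 19.3
gripper_force: 78.6
```

{"fn": "move_arm", "kwargs": {"rows": [[0,0,0,0,0,0,0],[0,0,0,0,0,0,0],[0,0,0,0,0,0,0],[0,0,0,0,0,0,0],[0,0,0,0,0,0,0]]}}

```text
clock: 18.42
position: [441.1, -367.2, 147.5]
tcp_rot: [-0.0, 0.72, 0.694, -0.0]
wrist_force: [-0.3, -0.6, -0.4]
finger_gap: 78.2
gripper_force: 0.0
```

{"fn": "move_arm", "kwargs": {"rows": [[0,0,0,0,0,0,0],[0,0,-0.015,0,0,0,0],[0,0,-0.05,0,0,0,0],[0,0,-0.09,0,0,0,0],[0,0,-0.13,0,0,0,0]]}}

```text
clock: 18.83
position: [440.6, -366.8, 278.3]
tcp_rot: [-0.001, 0.72, 0.694, -0.0]
wrist_force: [1.2, -0.7, -0.0]
finger_gap: 85.5
gripper_force: 0.0
```

```bash
python3 - <<'E'
from h import *
import pickle
w=snap("wrist"); pickle.dump(w,open("w8.pkl","wb")); p,R,o=pose()
cv2.imwrite("pics/w8c.png",cv2.resize(w["image"][100:340,200:440,::-1],None,fx=1.5,fy=1.5,interpolation=2))
plan([(441,-200,300,30),(441,-50,300,62),(441,33.7,250,93.8)])
E
```

```text
now [ 443.8 -369.6  287.3] -2.2
-> (441, -200, 300, 30) shift [ 0.1693 -0.0093 -0.0127] az -0.562 dist 170
-> (441, -50, 300, 62) shift [0.1299 0.075  0.    ] az -0.559 dist 150
-> (441, 33.7, 250, 93.8) shift [0.0393 0.0739 0.05  ] az -0.555 dist 97
```

View pics/w8c.png

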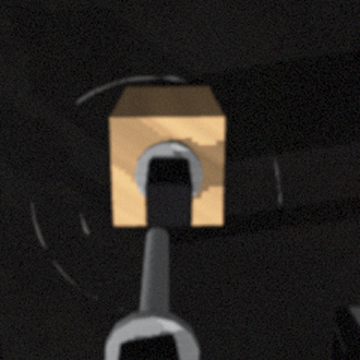

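The key hangs upright in its stand again as at the start (collar (168,170), grip centred in the crop). On to the lid tab.

{"fn": "move_arm", "kwargs": {"rows": [[0.169,-0.009,-0.013,0,0,-0.562,0],[0.169,-0.009,-0.013,0,0,-0.562,0],[0.169,-0.009,-0.013,0,0,-0.562,0],[0.169,-0.009,-0.013,0,0,-0.562,0],[0.169,-0.009,-0.013,0,0,-0.562,0]]}}

```text
clock: 19.3
position: [437.5, -192.9, 290.7]
tcp_rot: [-0.001, 0.496, 0.868, 0.001]
wrist_force: [0.5, -0.3, -0.6]
finger_gap: 85.4
gripper_force: 0.0
```

{"fn": "move_arm", "kwargs": {"rows": [[0.13,0.075,0,0,0,-0.559,0],[0.13,0.075,0,0,0,-0.559,0],[0.13,0.075,0,0,0,-0.559,0],[0.13,0.075,0,0,0,-0.559,0],[0.13,0.075,0,0,0,-0.559,0]]}}

```text
clock: 19.72
position: [437.9, -44.2, 290.4]
tcp_rot: [-0.0, 0.237, 0.972, 0.001]
wrist_force: [0.8, 0.4, -0.3]
finger_gap: 85.2
gripper_force: 0.0
```

{"fn": "move_arm", "kwargs": {"rows": [[0.039,0.074,0.05,0,0,-0.555,0],[0.039,0.074,0.05,0,0,-0.555,0],[0.039,0.074,0.05,0,0,-0.555,0],[0.039,0.074,0.05,0,0,-0.555,0],[0.039,0.074,0.05,0,0,-0.555,0]]}}

```text
clock: 20.13
position: [438.1, 36.8, 239.6]
tcp_rot: [-0.001, -0.038, 0.999, -0.0]
wrist_force: [0.2, -0.3, 0.7]
finger_gap: 85.7
gripper_force: 0.0
```

{"fn": "move_arm", "kwargs": {"rows": [[0,0,0,0,0,0,0],[0,0,0,0,0,0,0],[0,0,0,0,0,0,0]]}}

```text
clock: 20.38
position: [438.7, 35.6, 240.6]
tcp_rot: [0.0, -0.032, 0.999, -0.0]
wrist_force: [0.4, -0.4, -0.1]
finger_gap: 85.5
gripper_force: 0.0
```

```bash
cat > tab.py <<'E'
from h import *
import pickle
w=snap("wrist"); pickle.dump(w,open("w9.pkl","wb")); save(w,"w9.png"); p,R,o=pose(); print(p,R[:,1].round(3),o["joint_positions"])
hsv=cv2.cvtColor(w["image"],cv2.COLOR_RGB2HSV)
m=cv2.inRange(hsv,(8,60,110),(28,255,255)); 
u=proj(w,[[428,33,116],[470,34,116],[442,33.7,116]]); print(u.round(0).tolist())
# tab pixels: wood, scan at chest x -125..-92 
for x in (432,440,448,456):
    q=[proj(w,[[x,y,121]])[0] for y in np.arange(0,70,.5)]
    v=[m[int(round(b)),int(round(a))]>0 if 0<=b<480 and 0<=a<640 else False for a,b in q]
    ys=np.arange(0,70,.5)[np.array(v)]; print(x, (ys.min(),ys.max(),len(ys)) if len(ys) else None)
for y in (30,34,38):
    xs=np.arange(400,480,.5); v=np.array([m[tuple(np.round(proj(w,[[x,y,121]])[0][::-1]).astype(int).clip(0,479))]>0 for x in xs]); print("y",y,xs[v].min() if v.any() else None)
E
python3 tab.py
```

```text
[438.74394439  35.52246113 240.61362468] [-0.065  0.998 -0.   ] [ 5.37557098e-02  1.62267386e-01  2.03044627e+00 -1.08475616e-05
  9.48564003e-01 -1.58227083e+00]
[[308.0, 214.0], [306.0, 272.0], [308.0, 234.0]]
432 (np.float64(21.5), np.float64(43.5), 45)
440 (np.float64(0.0), np.float64(44.0), 66)
448 (np.float64(0.0), np.float64(69.5), 137)
456 (np.float64(0.0), np.float64(69.5), 137)
y 30 426.0
y 34 425.5
y 38 425.5
```

{"fn": "move_arm", "kwargs": {"rows": [[-0.0032,-0.002,0.035,0,0,0,0],[-0.0032,-0.002,0.07,0,0,0,0],[-0.0032,-0.002,0.105,0,0,0,0],[-0.0032,-0.002,0.124,0,0,0,0],[-0.0032,-0.002,0.124,0,0,0,0]]}}

```text
clock: 20.85
position: [439.5, 33.5, 113.3]
tcp_rot: [-0.003, -0.033, 0.999, -0.0]
wrist_force: [-0.1, -0.2, 0.4]
finger_gap: 85.5
gripper_force: 0.0
```

{"fn": "move_arm", "kwargs": {"rows": [[0,0,0,0,0,0,1],[0,0,0,0,0,0,1],[0,0,0,0,0,0,1],[0,0,0,0,0,0,1],[0,0,0,0,0,0,1]]}}

```text
clock: 21.27
position: [442.8, 34.0, 117.7]
tcp_rot: [0.001, -0.034, 0.999, 0.0]
wrist_force: [0.7, 0.4, 1.4]
finger_gap: 25.2
gripper_force: 0.0
```

{"fn": "move_arm", "kwargs": {"rows": [[0,0,0,0,0,0,1],[0,0,0,0,0,0,1],[0,0,0,0,0,0,1],[0,0,0,0,0,0,1]]}}

```text
clock: 21.6
position: [442.8, 33.5, 117.8]
tcp_rot: [0.001, -0.034, 0.999, -0.0]
wrist_force: [-1.0, -5.0, 9.1]
finger_gap: 22.7
gripper_force: 58.2
```

```bash
python3 - <<'E'
from h import *
p,R,o=pose(); print(p,R[:,1],o["wrist_force"],o["finger_gap"],o["gripper_force"])
# arc in tool axes: forward = -tool x, up=-tool z
r=np.hypot(200,4); a0=np.arcsin(4/r)
for d in np.arange(0,1.86,.15):
    print(round(d,2),"fx",round(-(r*np.cos(a0)-r*np.cos(a0+d))/1000,4),"fz",round(-(r*np.sin(a0+d)-r*np.sin(a0))/1000,4))
E
```

```text
[442.81737408  33.46920039 117.83495388] [-6.74815445e-02  9.97720164e-01 -8.46193841e-04] [-1.01141132 -4.97030554  9.07870298] 22.67852226808603 58.240458369255066
0.0 fx -0.0 fz -0.0
0.15 fx -0.0028 fz -0.0298
0.3 fx -0.0101 fz -0.0589
0.45 fx -0.0217 fz -0.0866
0.6 fx -0.0372 fz -0.1122
0.75 fx -0.0564 fz -0.1353
0.9 fx -0.0788 fz -0.1552
1.05 fx -0.104 fz -0.1715
1.2 fx -0.1313 fz -0.1839
1.35 fx -0.1601 fz -0.192
1.5 fx -0.1898 fz -0.1958
1.65 fx -0.2198 fz -0.1951
1.8 fx -0.2493 fz -0.1899
```

{"fn": "move_arm", "kwargs": {"rows": [[-0.0004,0,-0.01,0,0,0,1],[-0.0016,0,-0.02,0,0,0,1],[-0.0028,0,-0.0298,0,0,0,1],[-0.0028,0,-0.0298,0,0,0,1],[-0.0028,0,-0.0298,0,0,0,1]]}}

```text
clock: 22.02
position: [445.9, 33.7, 147.1]
tcp_rot: [0.002, -0.034, 0.999, -0.0]
wrist_force: [3.9, -5.6, -3.6]
finger_gap: 22.6
gripper_force: 59.1
```

{"fn": "move_arm", "kwargs": {"rows": [[-0.0044,0,-0.0196,0,0,0,1],[-0.0107,0,-0.0385,0,0,0,1],[-0.0189,0,-0.0568,0,0,0,1],[-0.0288,0,-0.0741,0,0,0,1],[-0.0404,0,-0.0904,0,0,0,1]]}}

```text
clock: 22.43
position: [485.3, 36.2, 237.2]
tcp_rot: [0.0, -0.034, 0.999, -0.001]
wrist_force: [6.6, -3.8, -12.0]
finger_gap: 22.8
gripper_force: 60.0
```

{"fn": "move_arm", "kwargs": {"rows": [[-0.0132,0,-0.0151,0,0,0,1],[-0.0278,0,-0.0287,0,0,0,1],[-0.0437,0,-0.0408,0,0,0,1],[-0.0608,0,-0.0513,0,0,0,1],[-0.0788,0,-0.06,0,0,0,1]]}}

```text
clock: 22.85
position: [562.7, 41.3, 296.4]
tcp_rot: [-0.002, -0.034, 0.999, -0.001]
wrist_force: [-0.3, -4.8, -7.6]
finger_gap: 22.6
gripper_force: 61.2
```

{"fn": "move_arm", "kwargs": {"rows": [[-0.0187,0,-0.0069,0,0,0,1],[-0.0381,0,-0.0118,0,0,0,1],[-0.0579,0,-0.0148,0,0,0,1],[-0.0778,0,-0.0159,0,0,0,1],[-0.0978,0,-0.0149,0,0,0,1]]}}

```text
clock: 23.27
position: [661.0, 47.7, 311.4]
tcp_rot: [-0.001, -0.033, 0.999, -0.001]
wrist_force: [-2.4, -4.8, -1.6]
finger_gap: 22.4
gripper_force: 63.9
```

{"fn": "move_arm", "kwargs": {"rows": [[-0.01,0,0.001,0,0,0,1],[-0.02,0,0.003,0,0,0,1],[-0.029,0,0.005,0,0,0,1],[-0.032,0,0.006,0,0,0,1],[-0.032,0,0.006,0,0,0,1]]}}

```text
clock: 23.68
position: [693.5, 49.8, 305.4]
tcp_rot: [-0.0, -0.033, 0.999, -0.001]
wrist_force: [-0.6, -5.5, 2.9]
finger_gap: 22.6
gripper_force: 64.8
```

{"fn": "move_arm", "kwargs": {"rows": [[0,0,0,0,0,0,1],[0,0,0,0,0,0,1],[0,0,0,0,0,0,1]]}}

```text
clock: 23.93
position: [692.9, 49.8, 305.5]
tcp_rot: [-0.0, -0.033, 0.999, -0.001]
wrist_force: [-0.4, -5.1, 1.1]
finger_gap: 22.6
gripper_force: 64.7
```

{"fn": "move_arm", "kwargs": {"rows": [[0,0,0,0,0,0,0],[0,0,0,0,0,0,0],[0,0,0,0,0,0,0],[0,0,0,0,0,0,0],[0,0,0,0,0,0,0]]}}

```text
clock: 24.35
position: [693.2, 51.1, 305.7]
tcp_rot: [0.0, -0.034, 0.999, 0.0]
wrist_force: [-0.2, -0.4, 0.1]
finger_gap: 81.0
gripper_force: 0.0
```

{"fn": "move_arm", "kwargs": {"rows": [[0,0,-0.03,0,0,0,0],[0,0,-0.06,0,0,0,0],[0,0,-0.08,0,0,0,0],[0,0,-0.08,0,0,0,0],[0,0,-0.08,0,0,0,0]]}}

```text
clock: 24.77
position: [693.7, 51.0, 387.2]
tcp_rot: [0.002, -0.034, 0.999, 0.0]
wrist_force: [-0.4, 0.4, 0.0]
finger_gap: 85.6
gripper_force: 0.0
```

```bash
python3 - <<'E'
from h import *
import pickle
S={n:snap(n) for n in("side","top")}; pickle.dump(S,open("s1.pkl","wb"))
a=S["side"]["image"][150:470,150:450]; b=S["top"]["image"][150:330,130:420]
out=np.zeros((600,800,3),np.uint8); 
a=cv2.resize(a,None,fx=1.25,fy=1.25);b=cv2.resize(b,None,fx=1.4,fy=1.4); 
out[:a.shape[0],:a.shape[1]]=a[:,:,::-1]; out[:b.shape[0],380:380+b.shape[1]]=b[:,:,::-1]
cv2.imwrite("pics/s1.png",out)
plan([(560,120,390,45)])
E
```

```text
now [692.7  50.9 384.4] 93.9
-> (560, 120, 390, 45) shift [ 0.1277  0.0779 -0.0056] az 0.853 dist 150
```

View pics/s1.png

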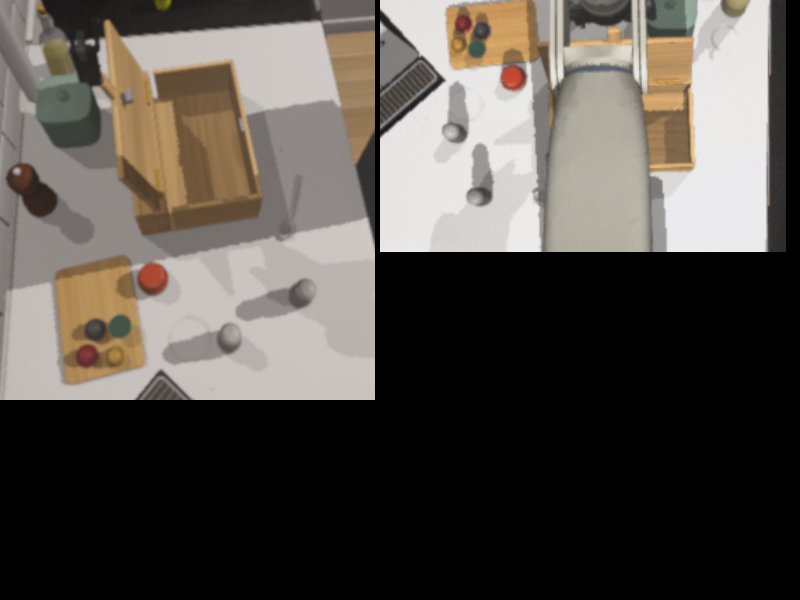

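Lid rests back on its stop, chest empty; shakers unchanged at crop (302,292) and (230,337). Next, over the first shaker.

```bash
python3 - <<'E'
from h import *
import pickle
plan([(600,130,385,63),(500,220,350,33),(436,270,280,3.8)])
S=pickle.load(open("s1.pkl","rb"));w1=pickle.load(open("w1.pkl","rb"));s,t=S["side"],S["top"]
print("ring",tri([(s,(302,420)),(w1,(497,100))]),onz(w1,(497,100),0),onz(s,(302,420),0),onz(S["top"],(130+475/1.4-340*0-271.4,222),0))
E
```

```text
now [692.7  50.9 384.4] 93.9
-> (600, 130, 385, 63) shift [ 0.0872  0.0851 -0.0006] az 0.539 dist 122
-> (500, 220, 350, 33) shift [0.13   0.0348 0.035 ] az 0.524 dist 139
-> (436, 270, 280, 3.8) shift [ 0.0768 -0.0264  0.07  ] az 0.51 dist 107
ring (array([603.09043352, 368.32236311,   4.07834881]), [np.float64(0.6474583471394744), np.float64(0.6474583471395033)]) [605.24722827 368.10823041   0.        ] [602.91529318 368.39751775   0.        ] [610.52618925 345.9400376    0.        ]
```

{"fn": "move_arm", "kwargs": {"rows": [[0.087,0.085,0,0,0,0.539,0],[0.087,0.085,0,0,0,0.539,0],[0.087,0.085,0,0,0,0.539,0],[0.087,0.085,0,0,0,0.539,0],[0.087,0.085,0,0,0,0.539,0]]}}

```text
clock: 25.28
position: [598.5, 131.2, 384.2]
tcp_rot: [-0.001, 0.236, 0.972, -0.001]
wrist_force: [0.1, 0.3, 0.2]
finger_gap: 85.4
gripper_force: 0.0
```

{"fn": "move_arm", "kwargs": {"rows": [[0.13,0.035,0.035,0,0,0.524,0],[0.13,0.035,0.035,0,0,0.524,0],[0.13,0.035,0.035,0,0,0.524,0],[0.13,0.035,0.035,0,0,0.524,0],[0.13,0.035,0.035,0,0,0.524,0]]}}

```text
clock: 25.7
position: [496.8, 221.6, 347.8]
tcp_rot: [-0.002, 0.479, 0.878, -0.002]
wrist_force: [0.2, 0.6, -0.1]
finger_gap: 85.5
gripper_force: 0.0
```

{"fn": "move_arm", "kwargs": {"rows": [[0.077,-0.026,0.07,0,0,0.51,0],[0.077,-0.026,0.07,0,0,0.51,0],[0.077,-0.026,0.07,0,0,0.51,0],[0.077,-0.026,0.07,0,0,0.51,0],[0.077,-0.026,0.07,0,0,0.51,0]]}}

```text
clock: 26.12
position: [434.8, 270.4, 278.1]
tcp_rot: [-0.001, 0.685, 0.729, -0.003]
wrist_force: [0.2, 0.2, 0.4]
finger_gap: 85.4
gripper_force: 0.0
```

{"fn": "move_arm", "kwargs": {"rows": [[0,0,0,0,0,0,0],[0,0,0,0,0,0,0],[0,0,0,0,0,0,0]]}}

```text
clock: 26.37
position: [437.7, 270.3, 280.9]
tcp_rot: [0.0, 0.683, 0.73, 0.0]
wrist_force: [0.2, 0.2, 0.1]
finger_gap: 85.8
gripper_force: 0.0
```

```bash
cat > sh.py <<'E'
from h import *
import sys,pickle
gx=eval(sys.argv[1]); n=sys.argv[2]
w=snap("wrist"); pickle.dump(w,open(n+".pkl","wb")); save(w,n+".png"); p,R,o=pose(); print(p.round(1),np.degrees(np.arctan2(R[1,1],R[0,1])).round(1),o["clock"])
im=w["image"]; u=proj(w,[gx])[0]; x0,y0=(u-70).astype(int).clip(0); c=im[y0:y0+140,x0:x0+140]
g=cv2.cvtColor(c,cv2.COLOR_RGB2GRAY); print("pred",u.round(1),"crop",x0,y0)
for r in range(4,g.shape[0],6): print("".join(" .:-=+*#%@"[int(v)*10//256] for v in g[r,::3]))
E
python3 sh.py "[434,274,90]" w10
```

```text
[437.7 270.3 280.9] 3.8 26.4167
pred [306.  201.6] crop 235 131
##%#######*+***+**+===--.:==+==================
###%######*+*#=*+*+++=--.-==+=========+========
###########*+***=+++=--:-==+==========++**#####
#############+++++==---+**++++#***######%######
#########%###%##*+**#####%#####%#########%#####
####%#%##%######%#########%##%#####%%#####%####
##%#######%########%#########################%#
####%###%###%%##%#####%%#%%#%##%#############%%
###%#%%#%%%#%####%%#####%####%###%#####%#######
##%####%##%####%#%##%##%####%##%#######%#%###%%
%##%##%####%##%####%###%##%%##%####%###########
##%#%#%######%#%%##%###%%#####%%%##%##%#%#%%###
#%%%###%##%%%###%##%#%####%%##%#%#%%##%####%###
#%####%#####%###%###%%%%#%%%%###%###%#%#####+**
#%%%%%%%####%%%###%#####***#+++==+==========++=
%#%#####***=+++================================
===============--------------------------------
===++==+======--:-::::-------------------------
=============-=--------------------------------
===============--------------------------------
======+========--------------------------------
====+==+=====-=--------------------------------
===+=====+==-===-------------------------------
```

The first shaker has been knocked aside (side view (378,360) → (392,384)). Re-measure.

```bash
cat > sh2.py <<'E'
from h import *
import pickle
S=pickle.load(open("s1.pkl","rb")); s,t=S["side"],S["top"]; w=pickle.load(open("w10.pkl","rb"))
X,e=tri([(s,(391.6,381)),(t,(199.5,288.5))]); print(X.round(1),np.round(e,1),proj(w,[X,[X[0],X[1],90]]).round(1))
g=cv2.cvtColor(w["image"],cv2.COLOR_RGB2GRAY)
for r in range(20,160,5): print(r,"".join(" .:-=+*#%@"[int(v)*10//256] for v in g[r,220:400:3]))
E
python3 sh2.py
```

```text
[415.2 319.2  58.2] [0.8 0.8] [[288.2 141.7]
 [286.1 145.2]]
20 ############################################################
25 ####################################################********
30 ##################################################**********
35 ##################################################**********
40 #################################################***********
45 #################################################***********
50 ##################################################**********
55 ##################################################**********
60 ####################################################********
65 ######################################################******
70 #######################################################*****
75 ########################################################****
80 ######********###########################################***
85 #####***********##########################################**
90 #####************###########################################
95 #####***************########################################
100 #####*****************######################################
105 ######******************####################################
110 ########******************######*****++=+****#######+++*####
115 ##########**********+=::::============================+===+#
120 ###########*******+==---::..-===+========+=================+
125 ############*****++++++=--::.:==============================
130 ##############**++***+=++=-::.-=============================
135 #######%#######*+***+**+===--.:==+=========================+
140 #######%%####%#*+*#**+++++=--:-==========================+##
145 ################+****+*+++--:.==========+======**+++*#*#####
150 #########%#######++*++++==-::======+===++**#######%#######%#
155 #%######%#########*=====--=*##%########%#%##################
```

```bash
python3 - <<'E'
from h import *
import pickle
w=pickle.load(open("w10.pkl","rb"))
print(onz(w,(284,141),85).round(1),onz(w,(284,141),90).round(1))
plan([(414.5,322,200,3.8)])
E
```

```text
[413.1 321.9  85. ] [413.4 322.3  90. ]
now [437.7 270.3 280.9] 3.8
-> (414.5, 322, 200, 3.8) shift [ 0.0531 -0.0198  0.0809] az -0.0 dist 99
```

{"fn": "move_arm", "kwargs": {"rows": [[0.053,-0.02,0.06,0,0,0,0],[0.053,-0.02,0.06,0,0,0,0],[0.053,-0.02,0.06,0,0,0,0],[0.053,-0.02,0.06,0,0,0,0],[0.053,-0.02,0.06,0,0,0,0]]}}

```text
clock: 26.83
position: [414.4, 322.1, 221.2]
tcp_rot: [0.0, 0.683, 0.73, 0.0]
wrist_force: [0.9, -0.9, 0.6]
finger_gap: 84.9
gripper_force: 0.0
```

```bash
python3 - <<'E'
from h import *
import pickle
w=snap("wrist"); pickle.dump(w,open("w11.pkl","wb")); p=pose()[0]; print(p.round(1))
g=cv2.cvtColor(w["image"],cv2.COLOR_RGB2GRAY); print(proj(w,[[414,322,90]]))
for r in range(140,300,5): print(r,"".join(" .:-=+*#%@"[int(v)*10//256] for v in g[r,220:400:3]))
E
```

```text
[414.7 322.  221.7]
[[309.61592202 227.4886684 ]]
140 **************+*++**#***************************************
145 **********+**+*+++++****************************************
150 *********++*++*+++**++********###***************************
155 **********+++++*+*+*+*+***********#******#******************
160 ******#******+**++++*++*++*********#***#********************
165 *******#****+**++*+*+***+++++**#*********#************#*****
170 ***#********++*++*+***++**++++****#***#*********************
175 *******#********+*++*++*****++*++***+==+==============++**==
180 *#*********#*********+*++*++=-:::--=========================
185 *****#***********+++**+**+=:.......:========================
190 *****#***#*********+*++++::::.......:-======================
195 **#*****#********#*++*++:::::........:-=====================
200 *******#*#*******##**++-::----::::....-=====================
205 *********##**#*#*******--===-----:::..:=====================
210 *******#****#*****#**#*====+=+===--::.-=================++++
215 #**##***#*******#***#**=++++++====--::-==========+++********
220 ******
[... 329 characters left out ...]
*##*##**###****##**#**#*#*****#**#********#*#*#***
250 ***##***#**************#**#****#***#**##***************#*#**
255 **#**#***###*****#*#***#*******#**#******#*******#*********#
260 ##******##****#**##*********###***##*#*****#****#***********
265 *#***#****#**##*##**##**##*#***************##**#*#*******##*
270 *#*#****##*#*#*#*#*#*#*#**#**#**#**#************#**#***#****
275 ***#*##*##***##***********#*#******#******#********+*+======
280 **##*#***#***#*#**#***********#**##*#****+=+================
285 #***#******#*****#**#*##*#****=++===========================
290 #*#***#*####*#****=++=======================================
295 *******+++===============-----------------------------------
```

Shaker centre ≈ (414,323). Descend and grip.

{"fn": "move_arm", "kwargs": {"rows": [[0.001,0,0.035,0,0,0,0],[0.001,0,0.07,0,0,0,0],[0.001,0,0.105,0,0,0,0],[0.001,0,0.14,0,0,0,0],[0.001,0,0.168,0,0,0,0]]}}

```text
clock: 27.3
position: [414.8, 322.7, 52.0]
tcp_rot: [0.0, 0.684, 0.729, 0.001]
wrist_force: [0.5, 0.2, -0.4]
finger_gap: 85.5
gripper_force: 0.0
```

{"fn": "move_arm", "kwargs": {"rows": [[0,0,0,0,0,0,0.3],[0,0,0,0,0,0,1],[0,0,0,0,0,0,1],[0,0,0,0,0,0,1],[0,0,0,0,0,0,1]]}}

```text
clock: 27.72
position: [415.2, 324.2, 55.4]
tcp_rot: [0.0, 0.684, 0.73, 0.002]
wrist_force: [-0.9, 0.1, 5.9]
finger_gap: 36.7
gripper_force: 59.0
```

{"fn": "move_arm", "kwargs": {"rows": [[0,0,0,0,0,0,1],[0,0,0,0,0,0,1],[0,0,0,0,0,0,1]]}}

```text
clock: 27.97
position: [415.1, 324.2, 55.4]
tcp_rot: [0.0, 0.684, 0.73, 0.002]
wrist_force: [-1.1, 0.1, 5.2]
finger_gap: 36.4
gripper_force: 59.0
```

{"fn": "move_arm", "kwargs": {"rows": [[0,0,-0.02,0,0,0,1],[0,0,-0.06,0,0,0,1],[0,0,-0.1,0,0,0,1],[0,0,-0.14,0,0,0,1],[0,0,-0.16,0,0,0,1]]}}

```text
clock: 28.38
position: [415.3, 324.3, 219.1]
tcp_rot: [0.001, 0.684, 0.73, 0.004]
wrist_force: [0.9, 0.8, -3.3]
finger_gap: 36.4
gripper_force: 61.1
```

```bash
python3 - <<'E'
from h import *
plan([(470,200,210,3.8),(549.5,85.7,210,3.8),(549.5,85.7,63,3.8)])
E
```

```text
now [415.3 324.3 219.1] 3.7
-> (470, 200, 210, 3.8) shift [-0.1276  0.0465  0.0091] az -0.001 dist 136
-> (549.5, 85.7, 210, 3.8) shift [-0.1193  0.0718  0.    ] az -0.0 dist 139
-> (549.5, 85.7, 63, 3.8) shift [0.    0.    0.147] az -0.0 dist 147
```

```bash
python3 - <<'E'
from h import *
import pickle
w=snap("wrist"); pickle.dump(w,open("w12.pkl","wb")); p,R,o=pose(); print(p.round(1),o["wrist_torque"])
g=cv2.cvtColor(w["image"],cv2.COLOR_RGB2GRAY); print("tcp px",proj(w,[p,p+[0,0,35]]).round(0).tolist())
for r in range(150,420,7): print(r,"".join(" .:-=+*#%@"[int(v)*10//256] for v in g[r,150:470:4]))
E
```

```text
[416.5 325.2 221.4] [ 0.138321   -0.05276139 -0.03394997]
tcp px [[314.0, 336.0], [316.0, 408.0]]
150 #####################################################################***+:::----
157 #######################################################################*+-::----
164 #########################################################################*+::::-
171 ###########################################################################*+:::
178 ################################################################################
185 ################################################################################
192 ################################################################################
199 ################################################################################
206 ################################################################################
213 ################################################################################
220 ################################################################################
227 ###############################################################
[... 1588 characters left out ...]
::::::::::::::::::                  ...     
367                            .:::::::::::::::::::-::::::.                         
374                            ..::::::::::::::::---:::::.                          
381                            .::::::::::::::::::::::::..                          
388                          . -:::::::::::::::::::::::::.                          
395                          -.--:::::::::::::::::::::::.....                       
402                          =====-::-- .::::::::::::::.....                        
409                          -======:----::::::: :::::......                        
416                          :========-:---:----::::--:.....
```

{"fn": "move_arm", "kwargs": {"rows": [[-0.026,0.009,0.002,0,0,0,1],[-0.06,0.022,0.004,0,0,0,1],[-0.09,0.033,0.006,0,0,0,1],[-0.115,0.042,0.008,0,0,0,1],[-0.128,0.047,0.009,0,0,0,1]]}}

```text
clock: 28.85
position: [469.3, 195.9, 204.2]
tcp_rot: [0.001, 0.684, 0.729, 0.0]
wrist_force: [0.4, 0.5, -3.7]
finger_gap: 36.6
gripper_force: 61.0
```

{"fn": "move_arm", "kwargs": {"rows": [[-0.025,0.015,0,0,0,0,1],[-0.055,0.033,0,0,0,0,1],[-0.085,0.051,0,0,0,0,1],[-0.11,0.066,0,0,0,0,1],[-0.119,0.072,0,0,0,0,1]]}}

```text
clock: 29.27
position: [550.4, 81.3, 204.6]
tcp_rot: [0.001, 0.685, 0.729, 0.001]
wrist_force: [0.2, 0.4, -3.5]
finger_gap: 36.4
gripper_force: 61.0
```

{"fn": "move_arm", "kwargs": {"rows": [[0,0,0,0,0,0,1],[0,0,0,0,0,0,1],[0,0,0,0,0,0,1]]}}

```text
clock: 29.52
position: [547.5, 85.0, 203.7]
tcp_rot: [-0.0, 0.684, 0.73, -0.0]
wrist_force: [0.2, 0.5, -3.0]
finger_gap: 36.2
gripper_force: 61.0
```

```bash
python3 - <<'E'
from h import *
import pickle
w0=pickle.load(open("w12.pkl","rb"))
w=snap("wrist"); pickle.dump(w,open("w13.pkl","wb")); p,R,o=pose(); print(p.round(1),o["wrist_force"].round(1) if hasattr(o["wrist_force"],"round") else o["wrist_force"])
print("foot px",proj(w,[p+[0,0,-55]]).round(0), "R",R[:,2])
ch=np.array([557.5,41.1,0]);a=np.radians(3.8);c,s=np.cos(a),np.sin(a)
box=[ch+[c*x-s*y,s*x+c*y,110] for x,y in [(-77,-132),(-77,132),(77,132),(77,-132)]]
print(np.round(box,0).tolist()); print("rim px",proj(w,box).round(0).tolist())
im=w["image"].copy()
for q in proj(w,box+[p+[0,0,-55]]): cv2.circle(im,tuple(int(v) for v in q),4,(255,0,0),1)
cv2.imwrite("pics/w13.png",im[:,:,::-1])
plan([(549.5,85.7,66,3.8)])
E
```

```text
[547.5  85.3 203.7] [-0.5 -0.1 -3. ]
foot px [[310. 272.]] R [-6.45446411e-04  1.78807929e-04 -9.99999776e-01]
[[489.0, -96.0, 110.0], [472.0, 168.0, 110.0], [626.0, 178.0, 110.0], [643.0, -86.0, 110.0]]
rim px [[216.0, 472.0], [177.0, 90.0], [470.0, 90.0], [425.0, 471.0]]
now [547.5  85.3 203.7] 3.8
-> (549.5, 85.7, 66, 3.8) shift [0.0003 0.002  0.1377] az -0.0 dist 138
```

View pics/w13.png

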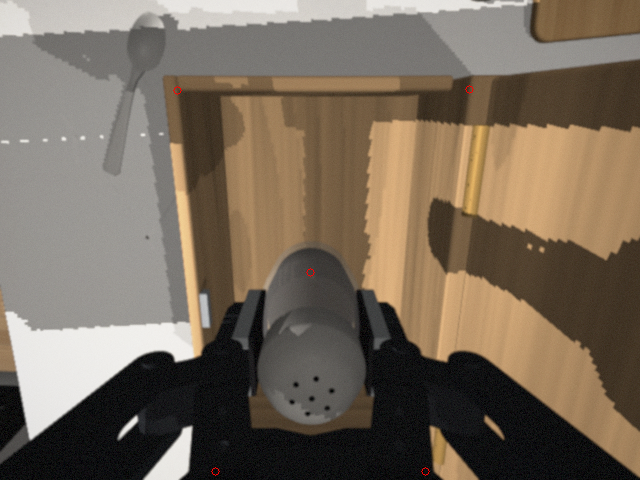

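Picture: shaker held upright, centred between the pads over the open chest (left rim col ~185, back wall ~450); lower it.

{"fn": "move_arm", "kwargs": {"rows": [[0,0.002,0.035,0,0,0,1],[0,0.002,0.07,0,0,0,1],[0,0.002,0.1,0,0,0,1],[0,0.002,0.125,0,0,0,1],[0,0.002,0.134,0,0,0,1]]}}

```text
clock: 29.98
position: [547.5, 85.4, 66.4]
tcp_rot: [-0.002, 0.683, 0.73, -0.002]
wrist_force: [-0.8, 0.5, -3.2]
finger_gap: 36.4
gripper_force: 61.0
```

{"fn": "move_arm", "kwargs": {"rows": [[0,0,0,0,0,0,1],[0,0,0.002,0,0,0,1],[0,0,0.004,0,0,0,1],[0,0,0.004,0,0,0,1]]}}

```text
clock: 30.32
position: [551.5, 84.9, 67.0]
tcp_rot: [0.001, 0.684, 0.73, 0.001]
wrist_force: [0.1, 0.4, -3.0]
finger_gap: 36.3
gripper_force: 61.0
```

{"fn": "move_arm", "kwargs": {"rows": [[0,0,0.001,0,0,0,1],[0,0,0.002,0,0,0,1],[0,0,0.002,0,0,0,1]]}}

```text
clock: 30.57
position: [550.7, 84.5, 64.1]
tcp_rot: [0.0, 0.684, 0.73, 0.0]
wrist_force: [-0.4, 0.2, -4.0]
finger_gap: 36.7
gripper_force: 61.0
```

{"fn": "move_arm", "kwargs": {"rows": [[0,0,0.001,0,0,0,1],[0,0,0.002,0,0,0,1],[0,0,0.002,0,0,0,1]]}}

```text
clock: 30.82
position: [550.8, 84.8, 63.4]
tcp_rot: [0.0, 0.684, 0.73, 0.0]
wrist_force: [-6.0, 0.2, 15.5]
finger_gap: 36.3
gripper_force: 64.1
```

{"fn": "move_arm", "kwargs": {"rows": [[0,0,-0.001,0,0,0,0.3],[0,0,-0.001,0,0,0,0.3],[0,0,-0.001,0,0,0,0.3],[0,0,-0.001,0,0,0,0.3],[0,0,-0.001,0,0,0,0.3]]}}

```text
clock: 31.23
position: [550.5, 84.5, 62.5]
tcp_rot: [-0.0, 0.684, 0.73, -0.0]
wrist_force: [-0.3, -0.0, 0.8]
finger_gap: 59.8
gripper_force: 0.0
```

{"fn": "move_arm", "kwargs": {"rows": [[0,0,-0.02,0,0,0,0.3],[0,0,-0.05,0,0,0,0.3],[0,0,-0.085,0,0,0,0.3],[0,0,-0.125,0,0,0,0.3],[0,0,-0.155,0,0,0,0.3]]}}

```text
clock: 31.65
position: [550.9, 84.5, 220.2]
tcp_rot: [0.0, 0.684, 0.73, 0.001]
wrist_force: [1.2, 0.7, 0.0]
finger_gap: 60.0
gripper_force: 0.0
```

```bash
python3 - <<'E'
from h import *
import pickle
S=pickle.load(open("s1.pkl","rb")); s=snap("side"); t=snap("top")
pickle.dump({"side":s,"top":t},open("s2.pkl","wb"))
d=np.abs(s["image"].astype(int)-S["side"]["image"]).max(2)[380:450,300:370]; print("B change",(d>40).sum())
plan([(545,190,240,33),(540,300,260,62),(538,376,230,90)])
w=snap("wrist"); p=pose()[0]; pickle.dump(w,open("w14.pkl","wb"))
g=cv2.cvtColor(w["image"],cv2.COLOR_RGB2GRAY); print("shaker px",proj(w,[[550.8,84.8,98],[550.8,84.8,8]]).round(0).tolist())
for r in range(150,330,7): print(r,"".join(" .:-=+*#%@"[int(v)*10//256] for v in g[r,150:470:4]))
E
```

```text
B change 481
now [553.6  84.9 223. ] 3.7
-> (545, 190, 240, 33) shift [ 0.1054 -0.0018 -0.017 ] az -0.511 dist 107
-> (540, 300, 260, 62) shift [ 0.095   0.0557 -0.02  ] az -0.506 dist 112
-> (538, 376, 230, 90) shift [0.0374 0.0662 0.03  ] az -0.489 dist 82
shaker px [[304.0, 230.0], [305.0, 200.0]]
150 +====###-::::::::-=+++==------===++++----=---------=*****##***++=+++++=+#*+#++*+
157 +====*##=::::-::::=++++=------===-=+=----=----------*****##***+=++++++++#*+#+**+
164 +====+##+:::::::::+++++==-----==----=--------------=*****##***+=+++++++**+**+***
171 +=====##*:::::::::=+++++-------==--------=-------=--*****#****+==++++++**+**+***
178 *+====##*:::::::::==+++++=-----=----=----=--------------=====-==+++++++**=#++***
185 *+====#%#-::::::::=++++++++-----=---=-:::----------------=-=--:=+++++++#*+#++***
192 ++====*%#=::::::::-++++++++==--==-+--::::::-------------=--=--:=+++++++#***+****
199 **====+%#=::::::::-+++++++=====--+---:::::::-----------=====--.=+++++++*+**+****
206 *+====+%%+::::::::-==++++++++++====++===--:::----------=-=-=-:.=++++++*#***+****
213 **+====%%*-::-:::::===+++++++
[... 711 characters left out ...]
++=++++++#**********
276 +*+*+===+%#=:::-::::===++++++===+++++++=-=--------=*#*#*##**++=++++++#**********
283 +***+====%#+#*:-::::=+=+++++++==+++==++=+=---------*#*####**+++++++++***********
290 *++**====##*##:-::::=++++++++===+++=+++=++=---=----***#*##**++++++++************
297 ++***====*##*#:::::: .++++++++=++++=+++=+++=------=*#*#*##*= .::-+++************
304 +**+*+===+##*#-::::   ++++++++=+++++=++=+++==------*#**###*:  :::-++#***********
311 +*+*++++=+##.  :::.   =+++++++=++++=+++=+++===----+*#**###*:   :::. .+**********
318 @@@@@@%%%%*   :::.    =++++++==++++++++=+++==+=---=#**####*.   .:::.  :*********
325 @@@@@@%%%*   ::::     =============-=====---==+---=****###*     .:::.  :********
```

First shaker stands in the chest. On to the second.

{"fn": "move_arm", "kwargs": {"rows": [[0.105,-0.002,-0.017,0,0,-0.511,0],[0.105,-0.002,-0.017,0,0,-0.511,0],[0.105,-0.002,-0.017,0,0,-0.511,0],[0.105,-0.002,-0.017,0,0,-0.511,0],[0.105,-0.002,-0.017,0,0,-0.511,0]]}}

```text
clock: 32.22
position: [540.7, 190.3, 233.0]
tcp_rot: [-0.001, 0.474, 0.881, -0.001]
wrist_force: [0.3, -0.5, -0.5]
finger_gap: 85.2
gripper_force: 0.0
```

{"fn": "move_arm", "kwargs": {"rows": [[0.095,0.056,-0.02,0,0,-0.506,0],[0.095,0.056,-0.02,0,0,-0.506,0],[0.095,0.056,-0.02,0,0,-0.506,0],[0.095,0.056,-0.02,0,0,-0.506,0],[0.095,0.056,-0.02,0,0,-0.506,0]]}}

```text
clock: 32.63
position: [536.3, 299.9, 253.2]
tcp_rot: [-0.001, 0.241, 0.971, -0.001]
wrist_force: [-0.5, -1.1, -1.4]
finger_gap: 85.7
gripper_force: 0.0
```

{"fn": "move_arm", "kwargs": {"rows": [[0.037,0.066,0.03,0,0,-0.489,0],[0.037,0.066,0.03,0,0,-0.489,0],[0.037,0.066,0.03,0,0,-0.489,0],[0.037,0.066,0.03,0,0,-0.489,0],[0.037,0.066,0.03,0,0,-0.489,0]]}}

```text
clock: 33.05
position: [534.7, 373.6, 222.5]
tcp_rot: [-0.001, 0.001, 1.0, -0.001]
wrist_force: [-0.2, -1.1, 0.1]
finger_gap: 85.5
gripper_force: 0.0
```

{"fn": "move_arm", "kwargs": {"rows": [[0,0,0,0,0,0,0],[0,0,0,0,0,0,0]]}}

```text
clock: 33.22
position: [535.3, 373.7, 224.1]
tcp_rot: [-0.0, 0.004, 1.0, -0.0]
wrist_force: [-0.6, 0.6, 1.1]
finger_gap: 85.5
gripper_force: 0.0
```

```bash
cat > b.py <<'E'
from h import *
import pickle
w=snap("wrist"); p,R,o=pose(); print(p.round(1),R[:,1].round(3)); pickle.dump(w,open("w15.pkl","wb"))
g=cv2.cvtColor(w["image"],cv2.COLOR_RGB2GRAY); print(proj(w,[[538,376,78],[538,376,90]]).round(0).tolist())
for r in range(110,330,6): print(r,"".join(" .:-=+*#%@"[int(v)*10//256] for v in g[r,200:440:3]))
E
python3 b.py
```

```text
[535.4 373.9 224.4] [ 0.006  1.    -0.   ]
[[314.0, 225.0], [314.0, 230.0]]
110 ##**###**#**##**#**##*#*##*##*##*######********##**#*#******#*******************
116 #**##****##*##*#*#**####*###*****##***#*#*####**********#****************#******
122 #####*#*#*##**###*#*##**###**#*###***##**##*****##**#**#*###********************
128 ##*##*########*#######***#*######*######**##**#***#*##*****************#********
134 ##*##***####*#####**####**##**###**#**#*####**##*******###*****#*#*******#**#***
140 #####*#*#*##*##*#########*######*#####*#*#*###*#***+**********#***#***#*****#***
146 ***##**#*####**####*#*#######*####***##**##*##*****+*+*+**#**#***#***##*********
152 ####**######*###*#####*##*****#**#*#***###**#******++*******##***#*#************
158 ############*#**#*###***####*#####*##*####**+*******+****+**##**#*#*************
164 ####**###**###*##*#######***#*#*#*##*********+*++***++*******##***#********#***#
170 #*###**#*#*######*######*####*##*##*#*********+++********##*#*###**************#
176 ######*#***#########**#######**#####******+******+*********#*#******************
182 
[... 1415 characters left out ...]
**#*#****:        .-==:.-
284 ===--------*****##########*#########*===========*####*##*****=.        :-=-:-...
290 -----------=*****###########*#######*===========*##*##*****-       ..-==-:...::.
296 --:---------+***+*#############******+==========***###*#+.        .-=-....-:...:
302 :::.....:----+***############*####**##*=======+*#*****=        .:==:..:-:...-:..
308 ......::..:--+**########*######**#######++===**#**#*:        .-=-..:-...:-:   :-
314 ...... ..:..--+**#*#######**########*#*#########*#-        :==:.-:...::....    .
320   .  .   .:.--=*#*#*####**###########*######**#*##+.    .-=-::....-:...::..     
326 ....     ..:-===#*#*##*#*##################*#***##*:  .:=--....-:...::...::
```

```bash
python3 - <<'E'
from h import *
import pickle
w=pickle.load(open("w15.pkl","rb"))
for uv in [(434,242),(416,254),(350,314),(352,320)]: print(uv,onz(w,uv,0).round(0),onz(w,uv,60).round(0))
print(onz(w,(317,225.5),78))
E
```

```text
(434, 242) [580. 491.   0.] [559. 471.  60.]
(416, 254) [592. 475.   0.] [569. 458.  60.]
(350, 314) [658. 413.   0.] [623. 406.  60.]
(352, 320) [665. 415.   0.] [629. 408.  60.]
[538.73788157 378.12547602  78.        ]
```

{"fn": "move_arm", "kwargs": {"rows": [[-0.003,0.004,0.03,0,0,0,0.2],[-0.003,0.004,0.065,0,0,0,0.2],[-0.003,0.004,0.1,0,0,0,0.2],[-0.003,0.004,0.135,0,0,0,0.2],[-0.003,0.004,0.169,0,0,0,0.2]]}}

```text
clock: 33.68
position: [538.4, 378.3, 54.4]
tcp_rot: [0.0, 0.002, 1.0, 0.0]
wrist_force: [0.1, -0.9, -0.1]
finger_gap: 68.2
gripper_force: 0.0
```

{"fn": "move_arm", "kwargs": {"rows": [[0,0,0,0,0,0,0.2],[0,0,0,0,0,0,1],[0,0,0,0,0,0,1],[0,0,0,0,0,0,1],[0,0,0,0,0,0,1]]}}

```text
clock: 34.1
position: [539.6, 379.7, 58.6]
tcp_rot: [0.002, 0.0, 1.0, 0.001]
wrist_force: [0.5, -1.5, 5.1]
finger_gap: 35.1
gripper_force: 60.2
```

{"fn": "move_arm", "kwargs": {"rows": [[0,0,0,0,0,0,1],[0,0,0,0,0,0,1],[0,0,0,0,0,0,1]]}}

```text
clock: 34.35
position: [539.6, 379.8, 58.6]
tcp_rot: [0.002, 0.0, 1.0, 0.001]
wrist_force: [-0.8, -2.4, 8.2]
finger_gap: 35.6
gripper_force: 60.5
```

{"fn": "move_arm", "kwargs": {"rows": [[0,0,-0.02,0,0,0,1],[0,0,-0.06,0,0,0,1],[0,0,-0.1,0,0,0,1],[0,0,-0.14,0,0,0,1],[0,0,-0.17,0,0,0,1]]}}

```text
clock: 34.77
position: [538.9, 379.6, 230.4]
tcp_rot: [0.002, 0.0, 1.0, 0.001]
wrist_force: [1.0, 0.4, -2.7]
finger_gap: 35.5
gripper_force: 60.4
```

```bash
python3 - <<'E'
from h import *
plan([(540,260,225,60),(545,130,225,30),(556,-4,225,3.8),(556,-4,68,3.8)])
E
```

```text
now [538.9 379.6 230.4] 90.0
-> (540, 260, 225, 60) shift [-0.0011 -0.1196  0.0054] az 0.524 dist 120
-> (545, 130, 225, 30) shift [-0.0693 -0.1101  0.    ] az 0.524 dist 130
-> (556, -4, 225, 3.8) shift [-0.1215 -0.0575  0.    ] az 0.457 dist 134
-> (556, -4, 68, 3.8) shift [0.    0.    0.157] az -0.0 dist 157
```

{"fn": "move_arm", "kwargs": {"rows": [[0,-0.024,0.001,0,0,0.105,1],[0,-0.048,0.002,0,0,0.21,1],[0,-0.072,0.003,0,0,0.315,1],[0,-0.096,0.004,0,0,0.42,1],[-0.001,-0.12,0.005,0,0,0.524,1]]}}

```text
clock: 35.18
position: [538.9, 258.0, 221.8]
tcp_rot: [0.001, 0.261, 0.965, 0.001]
wrist_force: [-0.8, 0.0, -3.1]
finger_gap: 35.6
gripper_force: 60.4
```

{"fn": "move_arm", "kwargs": {"rows": [[-0.014,-0.022,0,0,0,0.105,1],[-0.028,-0.044,0,0,0,0.21,1],[-0.042,-0.066,0,0,0,0.315,1],[-0.056,-0.088,0,0,0,0.42,1],[-0.069,-0.11,0,0,0,0.524,1]]}}

```text
clock: 35.6
position: [544.0, 128.0, 221.8]
tcp_rot: [0.001, 0.503, 0.864, 0.001]
wrist_force: [0.5, 0.2, -2.6]
finger_gap: 35.5
gripper_force: 60.4
```

{"fn": "move_arm", "kwargs": {"rows": [[-0.025,-0.012,0,0,0,0.1,1],[-0.05,-0.024,0,0,0,0.2,1],[-0.075,-0.035,0,0,0,0.3,1],[-0.1,-0.047,0,0,0,0.4,1],[-0.1215,-0.0575,0,0,0,0.457,1]]}}

```text
clock: 36.02
position: [554.9, -6.4, 221.8]
tcp_rot: [0.001, 0.685, 0.728, 0.001]
wrist_force: [0.7, -0.1, -3.0]
finger_gap: 34.9
gripper_force: 60.4
```

{"fn": "move_arm", "kwargs": {"rows": [[0,0,0,0,0,0,1],[0,0,0,0,0,0,1],[0,0,0,0,0,0,1]]}}

```text
clock: 36.27
position: [554.8, -4.5, 221.3]
tcp_rot: [0.0, 0.683, 0.73, 0.0]
wrist_force: [0.1, -0.1, -2.1]
finger_gap: 35.1
gripper_force: 60.3
```

```bash
python3 - <<'E'
from h import *
plan([(555,-4,69,3.8)])
E
```

```text
now [554.8  -4.5 221.3] 3.8
-> (555, -4, 69, 3.8) shift [0.0005 0.0002 0.1523] az -0.0 dist 152
```

{"fn": "move_arm", "kwargs": {"rows": [[0,0,0.035,0,0,0,1],[0,0,0.07,0,0,0,1],[0,0,0.105,0,0,0,1],[0,0,0.135,0,0,0,1],[0,0,0.15,0,0,0,1]]}}

```text
clock: 36.68
position: [552.8, -3.3, 67.5]
tcp_rot: [-0.002, 0.683, 0.731, -0.001]
wrist_force: [-0.2, 0.4, -3.2]
finger_gap: 35.8
gripper_force: 60.3
```

{"fn": "move_arm", "kwargs": {"rows": [[0,0,0.001,0,0,0,1],[0,0,0.002,0,0,0,1],[0,0,0.002,0,0,0,1],[0,0,0.002,0,0,0,1]]}}

```text
clock: 37.02
position: [555.5, -4.2, 69.5]
tcp_rot: [0.001, 0.683, 0.73, 0.001]
wrist_force: [0.6, -1.0, -2.4]
finger_gap: 35.3
gripper_force: 65.5
```

{"fn": "move_arm", "kwargs": {"rows": [[0,0,0.001,0,0,0,1],[0,0,0.002,0,0,0,1],[0,0,0.002,0,0,0,1]]}}

```text
clock: 37.27
position: [555.0, -4.7, 67.0]
tcp_rot: [0.0, 0.683, 0.73, 0.0]
wrist_force: [0.4, 1.1, -2.2]
finger_gap: 35.8
gripper_force: 65.5
```

One more step to the floor, then release and rise.

{"fn": "move_arm", "kwargs": {"rows": [[0,0,0.001,0,0,0,1],[0,0,0.0015,0,0,0,1],[0,0,0.0015,0,0,0,1]]}}

```text
clock: 37.52
position: [555.2, -4.9, 66.2]
tcp_rot: [0.0, 0.683, 0.73, 0.0]
wrist_force: [-1.2, -0.1, 8.3]
finger_gap: 35.6
gripper_force: 66.7
```

{"fn": "move_arm", "kwargs": {"rows": [[0,0,0,0,0,0,0.3],[0,0,0,0,0,0,0.3],[0,0,0,0,0,0,0.3],[0,0,0,0,0,0,0.3],[0,0,0,0,0,0,0.3]]}}

```text
clock: 37.93
position: [554.8, -4.8, 65.1]
tcp_rot: [0.0, 0.683, 0.73, 0.0]
wrist_force: [-0.5, -0.2, -0.4]
finger_gap: 59.7
gripper_force: 0.0
```

{"fn": "move_arm", "kwargs": {"rows": [[0,0,-0.02,0,0,0,0.3],[0,0,-0.05,0,0,0,0.3],[0,0,-0.085,0,0,0,0.3],[0,0,-0.125,0,0,0,0.3],[0,0,-0.16,0,0,0,0.3]]}}

```text
clock: 38.35
position: [554.7, -4.8, 227.0]
tcp_rot: [0.0, 0.683, 0.73, 0.0]
wrist_force: [1.2, 0.0, -0.3]
finger_gap: 59.4
gripper_force: 0.0
```

```bash
python3 - <<'E'
from h import *
import pickle
w=snap("wrist"); p=pose()[0]; pickle.dump(w,open("w16.pkl","wb"))
g=cv2.cvtColor(w["image"],cv2.COLOR_RGB2GRAY); print(p,"A,B px",proj(w,[[550.8,84.8,90],[555,-4.5,90]]).round(0).tolist())
for r in range(20,300,8): print(r,"".join(" .:-=+*#%@"[int(v)*10//256] for v in g[r,180:440:4]))
plan([(540,40,390,34),(600,50,410,64),(693.3,51,395,93.8)])
E
```

```text
[558.39374468  -4.8386794  233.88887769] A,B px [[313.0, 90.0], [311.0, 225.0]]
20 =:::::....=====================----------------------------:-====
28 +:::::...:-======-------=======-----------------+++++***+*+======
36 +:::::....:===+=----------=====----------------++++++****+*======
44 *-.::......-===+-------------==-----------------++++***+**+======
52 *:..:....:.-=====------------------------------+++++***+**+======
60 *-..::.....-====+------------------------------=++++*****++=====+
68 *=....::...--====+=----------=+++==------------------==++-:====+=
76 *+::...:...--==+++===------=+******+=---------------------:.===++
84 *+:...::..::-===++====-----**##+##*++=--------------------..===+=
92 *+:....:...:-===++======--=**%*##****=--------------------.:===+=
100 **-.:...::::=====+=======-=**###=*#*+=-:------------------.-==++=
108 **=::.::::::====++=========++*****++--:------------------:-===++=
116 **+:..::::::=====+========+=======--:------------+*******+====+++
124 ##+:::::::::-====+==============--------------=+++*******=====++=
132 *##-::::::::=====+=============---------------
[... 967 characters left out ...]
+=-----==---=********+===++++==*
252 %@%##*-:::::::-----=-------------------------+********+===++++=+*
260 %%@%#*-::::::.-------------------------------*********+===++++=+*
268 %%%%#*=::::::::------------------------------+********+===++++=**
276 @%@@#*+::::::.:------------------------------****#****+===++++=*+
284 @%%%%*+:::::.::----------------------------:-------=--:==+++++=*+
292 @%%%%**:::::..::::::::::::::::::::::::::::::::::::::*#--=++++=+*=
now [558.4  -4.8 233.9] 3.8
-> (540, 40, 390, 34) shift [ 0.046  -0.0154 -0.1561] az -0.527 dist 163
-> (600, 50, 410, 64) shift [-0.0253  0.0553 -0.02  ] az -0.524 dist 64
-> (693.3, 51, 395, 93.8) shift [-0.0834  0.0418  0.015 ] az -0.52 dist 95
```

Both shakers stand in the chest at the expected pixels. Go back to the tab.

{"fn": "move_arm", "kwargs": {"rows": [[0.046,-0.015,-0.156,0,0,-0.527,0],[0.046,-0.015,-0.156,0,0,-0.527,0],[0.046,-0.015,-0.156,0,0,-0.527,0],[0.046,-0.015,-0.156,0,0,-0.527,0],[0.046,-0.015,-0.156,0,0,-0.527,0]]}}

```text
clock: 38.82
position: [539.3, 41.8, 389.1]
tcp_rot: [0.005, 0.466, 0.885, 0.004]
wrist_force: [1.3, -0.3, 0.7]
finger_gap: 85.3
gripper_force: 0.0
```

{"fn": "move_arm", "kwargs": {"rows": [[-0.025,0.055,-0.02,0,0,-0.524,0],[-0.025,0.055,-0.02,0,0,-0.524,0],[-0.025,0.055,-0.02,0,0,-0.524,0],[-0.025,0.055,-0.02,0,0,-0.524,0],[-0.025,0.055,-0.02,0,0,-0.524,0]]}}

```text
clock: 39.23
position: [596.6, 50.3, 400.5]
tcp_rot: [-0.0, 0.222, 0.975, -0.0]
wrist_force: [-0.1, 0.1, 0.4]
finger_gap: 85.5
gripper_force: 0.0
```

{"fn": "move_arm", "kwargs": {"rows": [[-0.083,0.042,0.015,0,0,-0.52,0],[-0.083,0.042,0.015,0,0,-0.52,0],[-0.083,0.042,0.015,0,0,-0.52,0],[-0.083,0.042,0.015,0,0,-0.52,0],[-0.083,0.042,0.015,0,0,-0.52,0]]}}

```text
clock: 39.65
position: [689.7, 51.4, 384.4]
tcp_rot: [-0.001, -0.034, 0.999, -0.0]
wrist_force: [-0.5, 0.1, -0.6]
finger_gap: 85.6
gripper_force: 0.0
```

{"fn": "move_arm", "kwargs": {"rows": [[0,0,0,0,0,0,0],[0,0,0,0,0,0,0]]}}

```text
clock: 39.82
position: [689.0, 51.5, 386.2]
tcp_rot: [-0.0, -0.031, 1.0, 0.0]
wrist_force: [-0.7, 0.1, 0.6]
finger_gap: 85.5
gripper_force: 0.0
```

```bash
python3 - <<'E'
from h import *
plan([(693,50.5,345,93.8),(693,50.5,305.5,93.8)])
E
```

```text
now [689.   51.5 386.2] 93.5
-> (693, 50.5, 345, 93.8) shift [-0.004  -0.0012  0.0412] az -0.005 dist 41
-> (693, 50.5, 305.5, 93.8) shift [0.     0.     0.0395] az -0.0 dist 40
```

{"fn": "move_arm", "kwargs": {"rows": [[-0.004,-0.001,0.02,0,0,-0.005,0],[-0.004,-0.001,0.045,0,0,-0.005,0],[-0.004,-0.001,0.07,0,0,-0.005,0],[-0.004,-0.001,0.08,0,0,-0.005,0],[-0.004,-0.001,0.08,0,0,-0.005,0]]}}

```text
clock: 40.23
position: [691.7, 50.7, 303.5]
tcp_rot: [-0.002, -0.034, 0.999, -0.0]
wrist_force: [0.0, -0.2, 1.2]
finger_gap: 85.3
gripper_force: 0.0
```

{"fn": "move_arm", "kwargs": {"rows": [[0,0,0,0,0,0,1],[0,0,0,0,0,0,1],[0,0,0,0,0,0,1],[0,0,0,0,0,0,1],[0,0,0,0,0,0,1]]}}

```text
clock: 40.65
position: [693.8, 50.7, 307.3]
tcp_rot: [0.001, -0.035, 0.999, -0.0]
wrist_force: [1.2, -4.0, 6.2]
finger_gap: 25.6
gripper_force: 5.5
```

{"fn": "move_arm", "kwargs": {"rows": [[0,0,0,0,0,0,1],[0,0,0,0,0,0,1],[0,0,0,0,0,0,1],[0,0,0,0,0,0,1]]}}

```text
clock: 40.98
position: [694.0, 49.8, 307.6]
tcp_rot: [0.001, -0.035, 0.999, -0.001]
wrist_force: [-1.4, -4.6, 5.4]
finger_gap: 22.7
gripper_force: 59.6
```

```bash
python3 - <<'E'
import numpy as np
r=203; f=lambda a:np.array([-r*np.cos(a),r*np.sin(a)])
phis=[1.828]+list(np.linspace(1.828,.04,21)[1:])
for k in range(0,20,5):
    b=f(phis[k]); print("call",k//5,[[round(-(f(a)-b)[0]/1000,4),round(-(f(a)-b)[1]/1000,4)] for a in phis[k+1:k+6]])
E
```

```text
call 0 [[np.float64(0.0177), np.float64(-0.0038)], [np.float64(0.0357), np.float64(-0.0061)], [np.float64(0.0539), np.float64(-0.0067)], [np.float64(0.072), np.float64(-0.0057)], [np.float64(0.0899), np.float64(-0.003)]]
call 1 [[np.float64(0.0176), np.float64(0.0042)], [np.float64(0.0348), np.float64(0.01)], [np.float64(0.0515), np.float64(0.0173)], [np.float64(0.0674), np.float64(0.026)], [np.float64(0.0824), np.float64(0.0361)]]
call 2 [[np.float64(0.0141), np.float64(0.0114)], [np.float64(0.0271), np.float64(0.0241)], [np.float64(0.0389), np.float64(0.0378)], [np.float64(0.0495), np.float64(0.0526)], [np.float64(0.0587), np.float64(0.0682)]]
call 3 [[np.float64(0.0078), np.float64(0.0164)], [np.float64(0.014), np.float64(0.0334)], [np.float64(0.0188), np.float64(0.0509)], [np.float64(0.0219), np.float64(0.0688)], [np.float64(0.0234), np.float64(0.0869)]]
```

{"fn": "move_arm", "kwargs": {"rows": [[0.0177,0,-0.0038,0,0,0,1],[0.0357,0,-0.0061,0,0,0,1],[0.0539,0,-0.0067,0,0,0,1],[0.072,0,-0.0057,0,0,0,1],[0.0899,0,-0.003,0,0,0,1]]}}

```text
clock: 41.4
position: [604.8, 43.9, 310.9]
tcp_rot: [0.003, -0.035, 0.999, -0.0]
wrist_force: [2.5, -2.1, 1.8]
finger_gap: 23.0
gripper_force: 60.7
```

{"fn": "move_arm", "kwargs": {"rows": [[0.0176,0,0.0042,0,0,0,1],[0.0348,0,0.01,0,0,0,1],[0.0515,0,0.0173,0,0,0,1],[0.0674,0,0.026,0,0,0,1],[0.0824,0,0.0361,0,0,0,1]]}}

```text
clock: 41.82
position: [522.0, 38.5, 274.6]
tcp_rot: [0.002, -0.035, 0.999, 0.0]
wrist_force: [-0.4, -1.1, 2.8]
finger_gap: 23.1
gripper_force: 63.4
```

{"fn": "move_arm", "kwargs": {"rows": [[0.0141,0,0.0114,0,0,0,1],[0.0271,0,0.0241,0,0,0,1],[0.0389,0,0.0378,0,0,0,1],[0.0495,0,0.0526,0,0,0,1],[0.0587,0,0.0682,0,0,0,1]]}}

```text
clock: 42.23
position: [462.6, 34.6, 205.1]
tcp_rot: [0.001, -0.035, 0.999, 0.0]
wrist_force: [0.0, 1.9, 2.1]
finger_gap: 22.5
gripper_force: 63.9
```

{"fn": "move_arm", "kwargs": {"rows": [[0.0078,0,0.0164,0,0,0,1],[0.014,0,0.0334,0,0,0,1],[0.0188,0,0.0509,0,0,0,1],[0.0208,0,0.06,0,0,0,1],[0.0219,0,0.0688,0,0,0,1]]}}

```text
clock: 42.65
position: [440.4, 33.1, 135.5]
tcp_rot: [-0.001, -0.035, 0.999, 0.0]
wrist_force: [-3.8, 5.2, 2.6]
finger_gap: 22.8
gripper_force: 63.4
```

{"fn": "move_arm", "kwargs": {"rows": [[0.0007,0,0.006,0,0,0,1],[0.0008,0,0.012,0,0,0,1],[0.0009,0,0.018,0,0,0,1],[0.0009,0,0.018,0,0,0,1],[0.0009,0,0.018,0,0,0,1]]}}

```text
clock: 43.07
position: [439.2, 33.0, 117.5]
tcp_rot: [-0.002, -0.035, 0.999, 0.0]
wrist_force: [-4.2, 4.7, 0.4]
finger_gap: 22.7
gripper_force: 63.0
```

{"fn": "move_arm", "kwargs": {"rows": [[0,0,0.001,0,0,0,1],[0,0,0.002,0,0,0,1],[0,0,0.002,0,0,0,1]]}}

```text
clock: 43.32
position: [439.1, 33.0, 115.7]
tcp_rot: [-0.001, -0.035, 0.999, 0.0]
wrist_force: [-5.9, 3.4, 1.0]
finger_gap: 22.7
gripper_force: 63.0
```

{"fn": "move_arm", "kwargs": {"rows": [[0,0,0.001,0,0,0,1],[0,0,0.002,0,0,0,1],[0,0,0.002,0,0,0,1]]}}

```text
clock: 43.57
position: [439.1, 33.0, 113.7]
tcp_rot: [-0.001, -0.035, 0.999, 0.0]
wrist_force: [-5.8, 3.5, 1.2]
finger_gap: 22.7
gripper_force: 63.0
```

{"fn": "move_arm", "kwargs": {"rows": [[0,0,0.001,0,0,0,1],[0,0,0.002,0,0,0,1],[0,0,0.002,0,0,0,1]]}}

```text
clock: 43.82
position: [439.1, 33.0, 112.1]
tcp_rot: [-0.002, -0.035, 0.999, 0.0]
wrist_force: [-7.4, 4.0, 7.4]
finger_gap: 23.0
gripper_force: 63.8
```

{"fn": "move_arm", "kwargs": {"rows": [[0,0,0,0,0,0,0],[0,0,0,0,0,0,0],[0,0,0,0,0,0,0],[0,0,0,0,0,0,0],[0,0,0,0,0,0,0]]}}

```text
clock: 44.23
position: [440.7, 32.7, 112.1]
tcp_rot: [0.0, -0.036, 0.999, -0.0]
wrist_force: [-0.9, -1.2, 0.1]
finger_gap: 81.4
gripper_force: 0.0
```

{"fn": "move_arm", "kwargs": {"rows": [[0,0,0,0,0,0,0],[0,0,0,0,0,0,0],[0,0,-0.03,0,0,0,0],[0,0,-0.07,0,0,0,0],[0,0,-0.11,0,0,0,0]]}}

```text
clock: 44.65
position: [439.2, 32.6, 222.5]
tcp_rot: [-0.002, -0.036, 0.999, -0.0]
wrist_force: [0.9, -0.3, -0.8]
finger_gap: 85.4
gripper_force: 0.0
```

{"fn": "move_arm", "kwargs": {"rows": [[0,0,-0.03,0,0,0,0],[0,0,-0.06,0,0,0,0],[0,0,-0.09,0,0,0,0],[0,0,-0.12,0,0,0,0],[0,0,-0.15,0,0,0,0]]}}

```text
clock: 45.07
position: [439.8, 32.7, 373.6]
tcp_rot: [0.0, -0.036, 0.999, -0.0]
wrist_force: [0.5, -0.5, -0.3]
finger_gap: 85.4
gripper_force: 0.0
```

{"fn": "move_arm", "kwargs": {"rows": [[0,0,0,0,0,0,0],[0,0,0,0,0,0,0],[0,0,0,0,0,0,0]]}}

```text
clock: 45.32
position: [439.8, 32.7, 371.4]
tcp_rot: [-0.0, -0.036, 0.999, -0.0]
wrist_force: [0.1, 1.0, -0.4]
finger_gap: 85.5
gripper_force: 0.0
```

```bash
python3 - <<'E'
from h import *
import pickle
S0=pickle.load(open("s0.pkl","rb")); s=snap("side"); pickle.dump(s,open("s3.pkl","wb")); save(s,"s3.png"); p,R,o=pose(); print(p,o["clock"],o["wrist_force"])
A=S0["side"]["image"].astype(int);B=s["image"].astype(int); d=np.abs(A-B).max(2)
for n,(x0,y0,x1,y1) in {"lid":(240,190,372,335),"key":(320,80,360,155),"tin":(268,132,292,162),"timer":(255,355,290,390),"spoon":(372,280,392,345)}.items():
    print(n,(d[y0:y1,x0:x1]>40).sum(),(y1-y0)*(x1-x0), d[y0:y1,x0:x1].mean().round(1))
dd=d[190:335:8,230:376:3]
for r in dd: print("".join(" .:-=+*#%@"[min(9,int(v)//20)] for v in r))
E
```

```text
[439.54155892  32.69146323 370.83137219] 45.3667 [ 1.2085229  -0.27405395 -0.15894719]
lid 922 19140 4.3
key 28 3000 3.8
tin 0 720 2.6
timer 623 1225 32.7
spoon 122 1300 7.4
                                                -
                                                +
                                                 
                                                 
                                                 
                                                 
                                          ..     
                                                 
                                                 
                                                 
                                                 
                                                 
                                                 
                                 .::::::         
                    .:::::::::::::.              
         ..::::  ::::::::::::.                   
         ::::::.
```

```bash
python3 - <<'E'
from h import *
import pickle
S0=pickle.load(open("s0.pkl","rb"))["side"]; s=pickle.load(open("s3.pkl","rb")); s2=pickle.load(open("s1.pkl","rb"))["side"]
for c in (S0,s2,s):
    im=c["image"].astype(int); 
    for n,m in {"red":(im[...,0]>90)&(im[...,1]<70)&(im[...,2]<70),"lime":(im[...,1]>120)&(im[...,2]<60)}.items():
        ys,xs=np.nonzero(m&(np.indices(m.shape)[1]>250)&(np.indices(m.shape)[1]<320)&(np.indices(m.shape)[0]<400)); print(n,xs.mean().round(1),ys.mean().round(1),len(xs), onz(c,(xs.mean(),ys.mean()),40).round(0)[:2] if 1 else 0)
    g=cv2.cvtColor(c["image"],cv2.COLOR_RGB2GRAY); 
g0=cv2.cvtColor(S0["image"],cv2.COLOR_RGB2GRAY);g=cv2.cvtColor(s["image"],cv2.COLOR_RGB2GRAY)
for G in (g0,g):
    for r in range(275,350,6): print("".join(" .:-=+*#%@"[int(v)*10//256] for v in G[r,360:405]))
    print()
E
```

```text
red 270.8 369.8 343 [659. 269.]
lime 281.0 212.9 180 [ 616. -115.]
red 269.8 376.3 166 [662. 282.]
lime 278.7 153.3 110 [ 611. -305.]
red 270.4 372.6 326 [660. 275.]
lime 281.1 213.8 182 [ 616. -112.]
=============++++++++++++++++++++++++++++++++
=================================++++++++++++
===================================++++++++++
=================++++++++=======+++++++++++++
-=================++++++=======++++++++++++++
-===================+++========++++++++++++++
=====================+=======++++++++++++++++
============================+++++++++++++++++
====================-=====+++++++++++++++++++
==============----------===++++++++++++++++++
=============------------==++++++++++++++++++
==================--=========+++++++++++**###
======+++++++++++++++++++++++***#############

=============++++++++++++++++++++++++++++++++
=================================++++++++++++
===================================++++++++++
=================++++++++=======+++++++++++++
-=================++++++=======++++++++++++++
-===================+++========++++++++++++++
=====================+=======++++++++++++++++
============================+++++++++++++++++
==========================+++++++++++++++++++
==============----------==+++++++++++++++++++
==============-----------==++++********######
====++***++======++*********#################
*****########################################
```

```bash
python3 -c "
from h import *
print(workorder.close_job())"
```

```text
the job is handed in; nothing more can be done
None
```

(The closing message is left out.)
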